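Load the tag carrier and set the marking depth by clicks

TASK

Load the tag carrier into the marking fixture: hook its tongue under the fixture's steel lip, then lower the other end until the plate lies flat and fully home in the nest. Then turn the depth dial back (counter-clockwise seen from above) to its end stop, and from there set it clockwise by exactly four clicks. Leave the stack of blanks, the ring tray and the brush where they are.

Things in the scene. Friction and masses are not known exactly. Their poses are not given: they have to be found in the camera images.
- carrier: Loose aluminium tag carrier, 150 to 250 g, first lying flat on the bench: plate 95 x 70 x 6 mm, a narrower tongue 50 mm wide, 5 mm thick, jutting 15 mm from its -x end, a grip fin near its +x end, and a black round blank fixed on it, 1.2 mm proud. Origin: middle of the underside of the whole 110 mm length (tongue tip x = -55, plate end x = +55 mm); z up.
- fin (a point): Where to grip the carrier: middle of the upright fin, carrier coordinates (40, 0, 30) mm, axes as the carrier's. The fin is 10 mm thick along x, 40 mm wide along y, and runs from the plate's top (6 mm) to 42 mm above the underside; grip it across its thickness, fingers closing along the carrier's x.
- tongue (a point): Middle of the lower edge of the tongue's tip, carrier coordinates (-55, 0, 0) mm, axes as the carrier's.
- fixture: Fixed grey marking fixture: base plate x -90 to 160, y -120 to 135 mm, 20 mm high (its top is the nest's seat); origin on the bench under it; x away from the robot when not turned, y left, z up. Steel nest about y = -50 mm, dial axis at (-20, 90) mm. A white housing 60 mm high, with a black head up to 72 mm, stands at x = 112 to 158 mm.
- lip_foot (a point): On the seat, 20 mm above the bench, at the foot of the nest's front wall, on its centre line (fixture (-57, -50, 20) mm); axes as the fixture's. From here a steel lip 6 mm thick, 76 mm wide overhangs x = 0 to 12 mm, underside 9 mm above the seat. Home: carrier flat on the seat, its x along this x, tongue tip under the lip at x = 0 to 4 mm, 0 mm high.
- rear_stop (a point): On the seat, at the foot of the nest's rear stop, on the centre line, 114 mm along x from the front wall; axes as the fixture's. Rear stop and side guides are 6 mm high; guides run 67 mm forward from here, inner faces at y = +-38 mm. So the tongue can go under the lip only with the fin end held raised (0.1 to 0.2 rad is good); then it is rotated down.
- dial (a joint): Angle of the black depth dial, rad, clockwise seen from above: 0 at its end stop, 2.79 at the other end. Spring click stops every 20 degrees (0.349 rad; fourth click 1.396 rad); each takes about 0.06 N m to pass, and let go, it springs into the nearest one. It starts two to four clicks from the end stop.
- dial_grip (a point): Where to grip the dial: on its vertical axis, 57 mm above the bench, turning with it. It is an upright bar 44 mm long (x), 14 mm wide (y), 32 to 64 mm above the bench, on a 46 mm disc; grip it across the 14 mm. White mark on top at the bar's -x end: at the end stop it points along the fixture's -x, at the long scale mark; each click moves it on one short mark.
- tag_stack: Bystander: loose stack of round black blanks, 50 mm diameter, 45 mm high, acting as one piece. Origin: centre of its underside.
- ring_tray: Bystander: white open tray 90 x 90 x 28 mm with split rings. Origin: centre of its underside.
- brush: Bystander: small hand brush lying on the bench, some 20 cm long along its x. Origin: on its underside.
Mind the look-alikes: they are no part of the job. Leave any pink or turquoise look-alike of the carrier alone.

How it is judged:
By the outcome, as a careful person would: the job done as asked, in the order asked, and still so for the second after the job is handed in, with the robot touching nothing.
It also fails if it takes over 58 s, if anything falls off the work surface, if the arm or the gripper's body presses on something with over 40 N, if the wrist force passes 120 N, or if a joint passes its speed limit or range.

ROBOT

A 7-joint arm with a two-finger parallel gripper is mounted at the origin on the work surface. World frame = base frame: x ahead of the robot, y to its left, z up, the work surface at z = 0. Lengths are in m, angles in rad, forces in N, time in s.
With the tool pointing down it reaches from about 0.425 to 0.875 m from the base axis. Payload 4.7 kg.
Tool frame: the origin (TCP) lies midway between the tips of the shut fingers; the grasp point (between the pads) lies 19 mm behind it (manip.grasp_offset is the distance from the TCP to the grasp point, in m); z points along the fingers, y is the direction in which the jaws open and shut (so a half turn about z gives the same grasp; the last joint's range is limited). The gripper opens to 87 mm and grips with 3 to 60 N. Pads are 19 mm wide; open, the fingers measure 117 mm over their backs; the gripper's body (75 mm by 190 mm) begins 51 mm behind the grasp point.
Start: joints at [1.162, 0.321, -0.07, 1.45, 0.023, 1.371, -0.057], TCP at [0.267, -0.593, 0.223] pointing down, gripper open.
Joint ranges: [-2.86, 2.86], [-0.3, 2.09], [-1.38, 1.24], [0.06, 2.45], [-1.56, 4.7], [0.09, 2.05], [-2.69, 2.69]. Speed limits (rad/s): [2.57, 2.57, 3.14, 3.14, 3.14, 3.14, 3.14].

INTERFACE

Orientations are given as a 3x3 rotation matrix whose columns are the frame's x, y, z axes.
In Python, from cell import manip, imaging gives the robot as it stands. The module is installed in compiled form; this text tells all that it offers.
- The arm moves only by the tool arm_command, never from a script. Its argument "moves" is a list of rows, each an object with "delta_pos": the shift along the tool's x, y, z in units of 0.15 m (1.0 is 0.15 m), a list of three; "turn": the turn, a rotation vector about the tool's x, y, z in units of 2 rad (1.0 is 2 rad), a list of three; "gripper": the gripper's target within -1 to 1 (fully open at 1, half-way at 0, shut at -1). In form: [{"delta_pos": [dx, dy, dz], "turn": [rx, ry, rz], "gripper": gripper}, ...]. A call has exactly 10 rows; each row is the pose to reach, as a shift and turn from the pose commanded when the call began, along the tool's axes at that moment; what a row does not reach only later rows make up. A row lasts 1/12 s, in which the tool goes at most 41.7 mm and 7.16 degrees, less where a joint would pass 70% of its speed; a pose out of reach is approached as far as the arm can. A call with a number of a shift or a turn outside -1 to 1 is refused whole. A call with a gripper value outside its range is refused whole. The fingers move at their own pace and stop on an object; "newtons" is the grip in N (left out, the last holds). Time passes only in rows, so rows that repeat a pose let the fingers close, or fill a call up. It gives the time, the measured TCP pose, the force and the opening at its end, in the units of the state.
- manip.read_state(): the state, without advancing time (a new reading comes with each control period).
- imaging.read_camera(name): name is "side" or "top" or "wrist"; returns a dict with "color" (420x560x3 uint8, red, green, blue), "z_map" (420x560 float32, m along the optical axis (not along the pixel's ray), 0 where there is no reading), "fx", "fy", "cx", "cy" (pixels), "k1" (the pictures are not rectified: a ray, as slopes to the right and down, at radius r is drawn at 1 + k1 r^2 times it, then the intrinsics apply), "world_from_camera" (4x4, takes a point from camera to world coordinates). Camera axes: x right, y down, z forward; pixel columns grow to the right and rows downward; lengths in m; the calibration is good to about 2 mm. A picture is of the moment at which its call begins.
- manip.finish_job(): hands the job in, once; it reports no verdict.
The state is a dict: "t": time; "joint_pos": joint angles; "joint_velocities": joint speeds; "effort": joint torques, N m; "ee_pos": TCP position; "orientation": TCP orientation; "wrist_force": force on the tool from outside, world axes, zero at the start; "moment": the same for the moment, N m; "gripper_width": finger opening in m.
Only numpy, scipy, OpenCV 4.12 (cv2) and the standard library are available. Lean on these libraries where they do the work, as an engineer would, in place of code of your own. Each camera call takes 0.05 s, during which the arm holds its last target.

## Working session

There is one attempt and no reset: what is moved stays moved. The work goes in short steps, Python scripts to look and compute and a tool call to move; the robot and the scene stay as the last step left them, time stands still between calls to the robot, and variables do not carry over. Pictures are saved under pics/ and viewed, and the job is handed in when it is done.

Besides the shell and the picture viewer there is one more tool, called in YAML: its name, and indented under it one key for each argument. arm_command: Moves the arm, as the interface text tells. Its arguments: {"type":"object","properties":{"moves":{"type":"array"},"newtons":{"type":"number"}},"required":["moves"]}

```bash
mkdir -p pics; cat > h.py <<'E'
from cell import manip, imaging
import numpy as np, cv2
def cap(name,fn):
    c=imaging.read_camera(name); cv2.imwrite('pics/'+fn+'.png',c['color'][:,:,::-1]); np.save('pics/'+fn+'.npy',c,allow_pickle=True); return c
def load(fn): return np.load('pics/'+fn+'.npy',allow_pickle=True).item()
def slopes(c,u,v):
    d=np.array([(np.asarray(u,float)-c['cx'])/c['fx'],(np.asarray(v,float)-c['cy'])/c['fy']]); s=d.copy()
    for _ in range(20): s=d/(1+c['k1']*(s**2).sum(0))
    return s
def pt(c,u,v,z=None):
    """z None: use depth; otherwise intersect world plane z"""
    s=slopes(c,u,v); r=np.array([s[0],s[1],np.ones_like(s[0])]); T=c['world_from_camera']
    if z is None:
        d=c['z_map'][int(round(v)),int(round(u))]; return T[:3,:3]@(r*d)+T[:3,3]
    w=T[:3,:3]@r; return T[:3,3]+w*(z-T[2,3])/w[2]
def cloud(c):
    v,u=np.mgrid[0:420,0:560]; s=slopes(c,u.ravel(),v.ravel()); d=c['z_map'].ravel()
    P=np.array([s[0]*d,s[1]*d,d]); T=c['world_from_camera']
    return ((T[:3,:3]@P).T+T[:3,3]).reshape(420,560,3)
def proj(c,p):
    T=c['world_from_camera']; q=T[:3,:3].T@(np.asarray(p)-T[:3,3]); s=q[:2]/q[2]; s=s*(1+c['k1']*(s@s)); return s[0]*c['fx']+c['cx'],s[1]*c['fy']+c['cy']
E
python3 - <<'E'
from h import *
np.set_printoptions(precision=4,suppress=True)
for n in ['top','side','wrist']:
    c=cap(n,n+'0'); print(n,c['world_from_camera'],c['fx'],c['k1'])
s=manip.read_state(); print(s)
print(manip.grasp_offset)
E
```

```text
top [[-0.0112 -0.9882  0.1526  0.4018]
 [-0.9999  0.0108 -0.0035  0.0337]
 [ 0.0019 -0.1526 -0.9883  1.0483]
 [ 0.      0.      0.      1.    ]] 395.34959528622744 -0.0029564512858036808
side [[-0.921  -0.2618  0.2886  0.2899]
 [-0.3894  0.6422 -0.6602  0.6555]
 [-0.0125 -0.7204 -0.6934  0.7412]
 [ 0.      0.      0.      1.    ]] 399.7165815407974 0.032408622458679516
wrist [[ 0.4095 -0.8838 -0.2264  0.3289]
 [-0.9123 -0.3971 -0.0997 -0.5641]
 [-0.0018  0.2474 -0.9689  0.3833]
 [ 0.      0.      0.      1.    ]] 355.6081870657935 -0.011927107923436039
{'t': 0.15, 'joint_pos': array([ 1.1621,  0.3216, -0.07  ,  1.4514,  0.0226,  1.3708, -0.0569]), 'joint_velocities': array([ 0.0008, -0.002 ,  0.0015, -0.0031,  0.0006,  0.0015, -0.0002]), 'effort': array([ -0.0012, -49.1799,  -0.4054, -31.2879,  -0.0641,   0.0405,
         0.0001]), 'ee_pos': array([ 0.2665, -0.5924,  0.2217]), 'orientation': array([[ 0.9119,  0.4103, -0.0007],
       [ 0.4103, -0.9119,  0.0013],
       [-0.0001, -0.0014, -1.    ]]), 'wrist_force': array([0.2152, 0.5656, 0.454 ]), 'moment': array([ 0.0417, -0.0163, -0.0124]), 'gripper_width': 0.0871923269581424}
0.0187
```

View pics/top0.png

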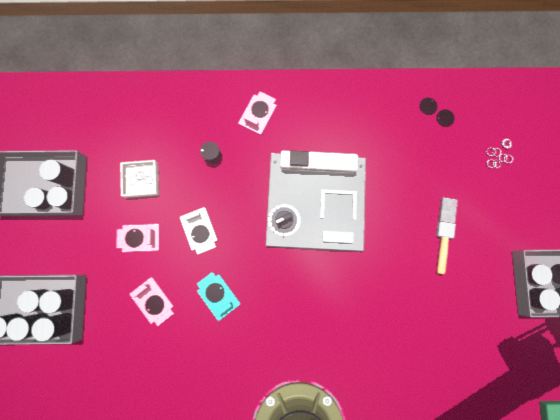

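View pics/side0.png

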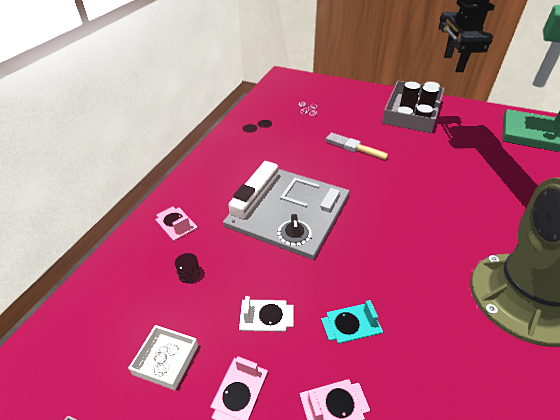

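View pics/wrist0.png

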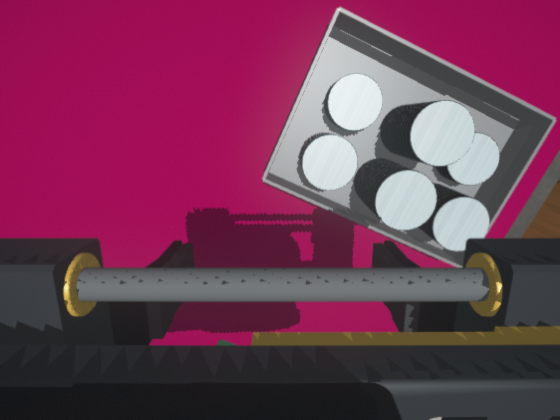

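The aluminium carrier is at top (198,230), with its fin away from the robot. The fixture is centred near (317,200), the dial at (285,220) and the nest near (338,210). Next I'll enlarge these areas and measure.

```bash
python3 - <<'E'
from h import *
np.set_printoptions(precision=4,suppress=True)
c=load('top0'); im=c['color'][:,:,::-1]
a=cv2.resize(im[195:265,165:235],None,fx=8,fy=8,interpolation=cv2.INTER_CUBIC); cv2.imwrite('pics/a.png',a)
b=cv2.resize(im[140:260,255:375],None,fx=5,fy=5,interpolation=cv2.INTER_CUBIC); cv2.imwrite('pics/b.png',b)
P=cloud(c)
# fixture: base top
hgt=P[...,2]
hsv=cv2.cvtColor(c['color'],cv2.COLOR_RGB2HSV)
m=np.zeros((420,560),bool); m[140:260,255:375]=1
t=m&(hgt>.012)&(hsv[...,1]<60)
print('base z',np.median(hgt[t&(hgt<.03)]))
cn=cv2.minAreaRect(np.argwhere(m&(hgt>.014)&(hgt<.09))[:,::-1].astype(np.float32)); print(cv2.boxPoints(cn))
q=P[m&(hgt>.014)&(hgt<.09)][:,:2].astype(np.float32); r=cv2.minAreaRect(q); print(r)
m2=np.zeros((420,560),bool); m2[200:260,175:222]=1
w=m2&((hsv[...,1]<70)|(hsv[...,2]<60))
q=P[w]; print(len(q), np.percentile(q[:,2],[5,50,95]))
f=q[q[:,2]>.03]; print('fin',len(f),f.mean(0)); 
r=cv2.minAreaRect(q[:,:2].astype(np.float32)); print(r,cv2.boxPoints(r))
r=cv2.minAreaRect(f[:,:2].astype(np.float32)); print(r,cv2.boxPoints(r))
E
```

```text
base z 0.020514354872895213
[[264.7569 245.6188]
 [269.8398 149.0442]
 [367.884  154.2044]
 [362.8011 250.779 ]]
((0.5679142475128174, -0.05398562550544739), (0.255097359418869, 0.2507091462612152), 86.44368743896484)
1122 [0.0019 0.0066 0.0402]
fin 78 [0.5259 0.2638 0.0664]
((0.4463154673576355, 0.18568235635757446), (0.2976152300834656, 0.10830748826265335), 53.67686080932617) [[0.3145 0.0979]
 [0.4018 0.0337]
 [0.5781 0.2735]
 [0.4908 0.3377]]
((0.47661569714546204, 0.15591339766979218), (0.2846158742904663, 0.03338479995727539), 65.21439361572266) [[0.4018 0.0337]
 [0.4321 0.0197]
 [0.5514 0.2781]
 [0.5211 0.2921]]
```

View pics/a.png

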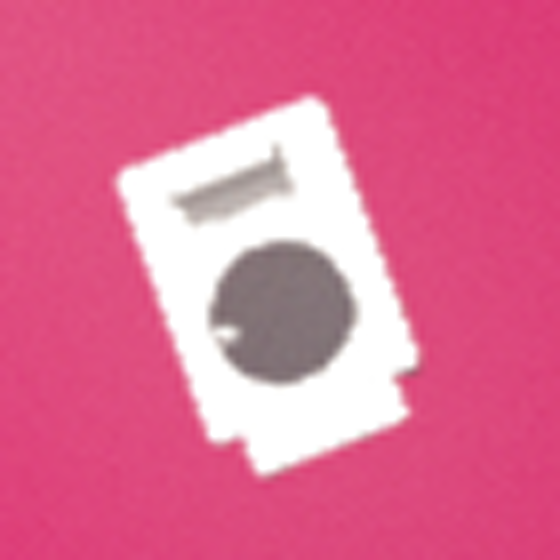

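View pics/b.png

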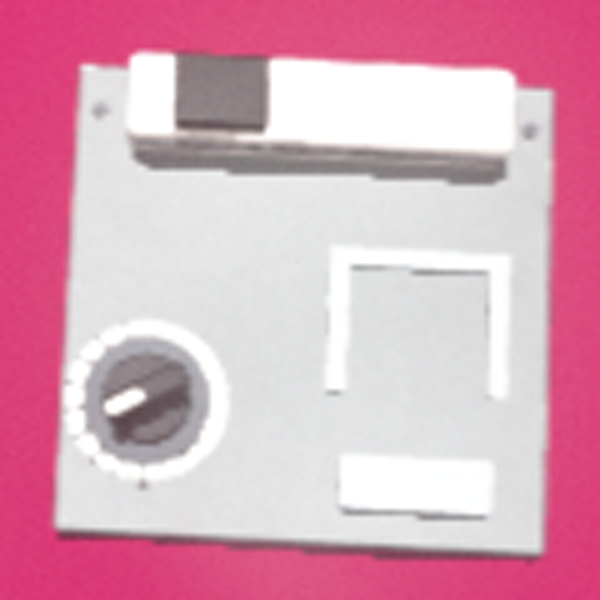

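```bash
cat > fit.py <<'E'
from h import *
def rigid(M,W):
    M=np.asarray(M,float);W=np.asarray(W,float);mc,wc=M.mean(0),W.mean(0);A=M-mc;B=W-wc
    a=np.arctan2((A[:,0]*B[:,1]-A[:,1]*B[:,0]).sum(),(A*B).sum());R=np.array([[np.cos(a),-np.sin(a)],[np.sin(a),np.cos(a)]])
    t=wc-R@mc; return a,t,np.linalg.norm(W-(M@R.T+t),axis=1)
E
python3 - <<'E'
from fit import *
np.set_printoptions(precision=4,suppress=True)
c=load('top0')
uv=lambda p,o,k:(o[0]+(p[0]+.5)/k-.5,o[1]+(p[1]+.5)/k-.5)
px=[(113,178),(322,93),(420,368),(208,447),(262,480),(411,412)]
mod=np.array([(55,35),(55,-35),(-40,-35),(-40,35),(-55,25),(-55,-25)])/1000
W=[pt(c,*uv(p,(165,195),8),z=.006)[:2] for p in px]
a,t,r=rigid(mod,W); print('carrier',a,t,r*1000)
R=np.array([[np.cos(a),-np.sin(a)],[np.sin(a),np.cos(a)]]); print('fin',R@[.04,0]+t)
px=[(80,65),(553,90),(545,553),(55,530)]
mod=np.array([(160,135),(160,-120),(-90,-120),(-90,135)])/1000
W=[pt(c,*uv(p,(255,140),5),z=.020)[:2] for p in px]
a,t,r=rigid(mod,W); print('fixture',a,t,r*1000)
R=np.array([[np.cos(a),-np.sin(a)],[np.sin(a),np.cos(a)]])
print('lipfoot',R@[-.057,-.05]+t,'rear',R@[.057,-.05]+t,'dial',R@[-.02,.09]+t)
# checks: lip outer corners (z .035): near edge bottom of lip
for p in [(340,513),(492,516),(494,460),(342,455)]: print('lip',R.T@(pt(c,*uv(p,(255,140),5),z=.035)[:2]-t))
for p in [(326,390),(510,398),(512,256),(330,247),(349,268),(490,272)]: print('guide',R.T@(pt(c,*uv(p,(255,140),5),z=.026)[:2]-t))
print('mark',R.T@(pt(c,*uv((125,402),(255,140),5),z=.064)[:2]-t))
print('disc',R.T@(pt(c,*uv((146,398),(255,140),5),z=.032)[:2]-t))
# same in side view: overlay
s=load('side0'); im=s['color'][:,:,::-1].copy()
for X in [(-.09,-.12,.02),(-.09,.135,.02),(.16,.135,.02),(.16,-.12,.02),(-.057,-.05,.02),(.057,-.05,.02),(-.02,.09,.064)]:
    u,v=proj(s,[*(R@X[:2]+t),X[2]]); cv2.circle(im,(round(u),round(v)),1,(0,255,0),-1)
a=1
cv2.imwrite('pics/s1.png',cv2.resize(im[150:350,200:400],None,fx=3,fy=3))
E
```

```text
carrier 0.37467022647139775 [0.4918 0.2549] [1.885  2.5932 1.6617 3.056  1.4319 2.7409]
fin [0.5291 0.2696]
fixture -0.06009358035971436 [ 0.5318 -0.0607] [0.4929 1.7816 1.3926 1.0869]
lipfoot [ 0.4719 -0.1071] rear [ 0.5857 -0.114 ] dial [0.5173 0.0304]
lip [-0.0742 -0.0115]
lip [-0.0719 -0.0891]
lip [-0.0432 -0.0895]
lip [-0.0444 -0.0115]
guide [-0.0102 -0.0029]
guide [-0.0097 -0.0987]
guide [ 0.0655 -0.0982]
guide [ 0.0656 -0.0023]
guide [ 0.0549 -0.0127]
guide [ 0.0564 -0.0868]
mark [-0.0258  0.1007]
disc [-0.0197  0.0905]
```

View pics/s1.png

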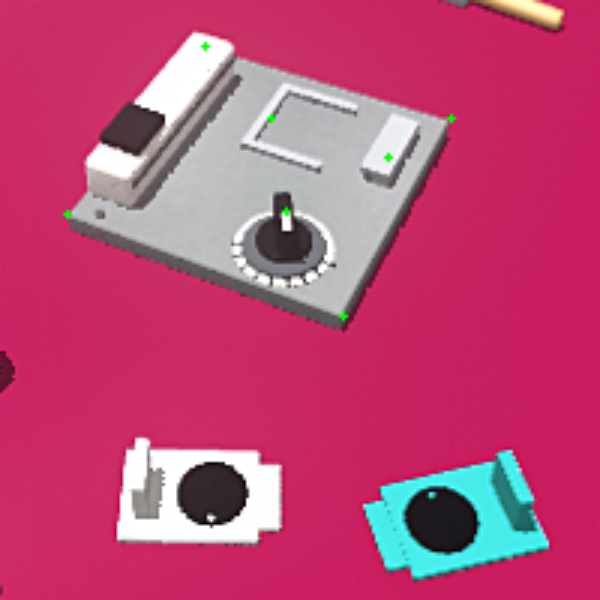

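Fixture and carrier fits agree with the given sizes to 1–3 mm, and the side view confirms them. Next is a move planner that prints the deltas.

```bash
cat > plan.py <<'E'
from h import *
from scipy.spatial.transform import Rotation as Ro
def down(yang,pitch=0):
    y=np.array([np.cos(yang),np.sin(yang),0]);z=np.array([0,0,-1.]);R=np.c_[np.cross(y,z),y,z]
    # pitch>0: +y side raised (rotate about horizontal axis y x up)
    ax=np.cross(y,[0,0,1.]); return Ro.from_rotvec(ax*pitch).as_matrix()@R
def delta(p0,R0,p1,R1):
    return R0.T@(np.asarray(p1)-p0)/.15, Ro.from_matrix(R0.T@R1).as_rotvec()/2
def path(wps):
    s=manip.read_state(); p,R=s['ee_pos'],s['orientation']
    for p1,R1 in wps:
        d,t=delta(p,R,p1,R1); print(np.round(d,3).tolist(),np.round(t,3).tolist()); p,R=np.asarray(p1),R1
E
python3 - <<'E'
from plan import *
y0=-1.148;f=.3747
path([((.40,-.46,.22),down(y0+.4)),((.50,-.27,.21),down(y0+.9)),((.55,-.07,.20),down(y0+1.3)),((.55,.1,.19),down(f)),((.53,.25,.18),down(f))])
E
```

```text
[1.174, -0.44, 0.012] [-0.001, -0.0, -0.2]
[1.382, -0.373, 0.067] [0.0, 0.0, -0.25]
[1.374, -0.004, 0.067] [0.0, 0.0, -0.2]
[1.12, 0.172, 0.067] [0.0, 0.0, -0.111]
[0.979, 0.242, 0.067] [0.0, 0.0, 0.0]
```

arm_command:
  moves:
    - {"delta_pos": [0.25, -0.1, 0], "turn": [0, 0, -0.05], "gripper": 1}
    - {"delta_pos": [0.5, -0.3, 0], "turn": [0, 0, -0.1], "gripper": 1}
    - {"delta_pos": [0.75, -0.5, 0], "turn": [0, 0, -0.15], "gripper": 1}
    - {"delta_pos": [1, -0.7, 0], "turn": [0, 0, -0.2], "gripper": 1}
    - {"delta_pos": [1, -0.8, 0], "turn": [0, 0, -0.25], "gripper": 1}
    - {"delta_pos": [1, -0.9, 0], "turn": [0, 0, -0.3], "gripper": 1}
    - {"delta_pos": [1, -1, 0], "turn": [0, 0, -0.35], "gripper": 1}
    - {"delta_pos": [1, -1, 0], "turn": [0, 0, -0.35], "gripper": 1}
    - {"delta_pos": [1, -1, 0], "turn": [0, 0, -0.35], "gripper": 1}
    - {"delta_pos": [1, -1, 0], "turn": [0, 0, -0.35], "gripper": 1}

```text
t: 0.98
ee_pos: [0.3418, -0.3953, 0.2226]
orientation: [[0.436, 0.9, 0.0], [0.9, -0.436, -0.001], [-0.0, 0.001, -1.0]]
wrist_force: [-0.8, 0.5, 0.5]
gripper_width: 0.0872
```

```bash
python3 - <<'E'
from plan import *
f=.3747
path([((.54,-.22,.21),down(-.2)),((.57,-.07,.20),down(.0)),((.55,.1,.19),down(f)),((.53,.25,.18),down(f))])
E
```

```text
[1.627, 0.68, 0.084] [0.0, 0.0, -0.125]
[1.02, -0.003, 0.067] [0.0, 0.0, -0.1]
[1.133, -0.133, 0.067] [0.0, 0.0, -0.187]
[0.979, 0.242, 0.067] [0.0, 0.0, 0.0]
```

arm_command:
  moves:
    - {"delta_pos": [0.25, 0.15, 0], "turn": [0, 0, -0.03], "gripper": 1}
    - {"delta_pos": [0.5, 0.3, 0], "turn": [0, 0, -0.06], "gripper": 1}
    - {"delta_pos": [0.75, 0.5, 0.05], "turn": [0, 0, -0.1], "gripper": 1}
    - {"delta_pos": [1, 0.7, 0.1], "turn": [0, 0, -0.15], "gripper": 1}
    - {"delta_pos": [1, 0.7, 0.1], "turn": [0, 0, -0.2], "gripper": 1}
    - {"delta_pos": [1, 0.7, 0.1], "turn": [0, 0, -0.25], "gripper": 1}
    - {"delta_pos": [1, 0.7, 0.1], "turn": [0, 0, -0.3], "gripper": 1}
    - {"delta_pos": [1, 0.7, 0.1], "turn": [0, 0, -0.3], "gripper": 1}
    - {"delta_pos": [1, 0.7, 0.1], "turn": [0, 0, -0.3], "gripper": 1}
    - {"delta_pos": [1, 0.7, 0.1], "turn": [0, 0, -0.3], "gripper": 1}

```text
t: 1.82
ee_pos: [0.5014, -0.3056, 0.2073]
orientation: [[-0.147, 0.989, -0.0], [0.989, 0.147, 0.0], [0.0, -0.0, -1.0]]
wrist_force: [0.7, -0.3, 0.4]
gripper_width: 0.0874
```

```bash
python3 - <<'E'
from plan import *
f=.3747
path([((.56,-.11,.2),down(f)),((.55,.1,.19),down(f)),((.51,.25,.18),down(f))])
E
```

```text
[1.232, 0.578, 0.049] [-0.0, -0.0, -0.114]
[1.327, 0.45, 0.067] [0.0, 0.0, 0.0]
[1.028, 0.118, 0.067] [0.0, 0.0, 0.0]
```

arm_command:
  moves:
    - {"delta_pos": [0.25, 0.1, 0], "turn": [0, 0, -0.03], "gripper": 1}
    - {"delta_pos": [0.5, 0.2, 0], "turn": [0, 0, -0.06], "gripper": 1}
    - {"delta_pos": [0.75, 0.3, 0], "turn": [0, 0, -0.09], "gripper": 1}
    - {"delta_pos": [1, 0.4, 0], "turn": [0, 0, -0.115], "gripper": 1}
    - {"delta_pos": [1, 0.55, 0], "turn": [0, 0, -0.115], "gripper": 1}
    - {"delta_pos": [1, 0.7, 0], "turn": [0, 0, -0.115], "gripper": 1}
    - {"delta_pos": [1, 0.7, 0], "turn": [0, 0, -0.115], "gripper": 1}
    - {"delta_pos": [1, 0.7, 0], "turn": [0, 0, -0.115], "gripper": 1}
    - {"delta_pos": [1, 0.7, 0], "turn": [0, 0, -0.115], "gripper": 1}
    - {"delta_pos": [1, 0.7, 0], "turn": [0, 0, -0.115], "gripper": 1}

```text
t: 2.65
ee_pos: [0.5818, -0.1416, 0.2075]
orientation: [[-0.37, 0.929, -0.001], [0.929, 0.37, -0.001], [-0.0, -0.001, -1.0]]
wrist_force: [-0.8, -0.6, 0.2]
gripper_width: 0.0868
```

arm_command:
  moves:
    - {"delta_pos": [0.25, 0.1, 0], "turn": [0, 0, 0], "gripper": 1}
    - {"delta_pos": [0.5, 0.2, 0], "turn": [0, 0, 0], "gripper": 1}
    - {"delta_pos": [0.75, 0.2, 0], "turn": [0, 0, 0], "gripper": 1}
    - {"delta_pos": [1, 0.2, 0], "turn": [0, 0, 0], "gripper": 1}
    - {"delta_pos": [1, 0.2, 0], "turn": [0, 0, 0], "gripper": 1}
    - {"delta_pos": [1, 0.2, 0], "turn": [0, 0, 0], "gripper": 1}
    - {"delta_pos": [1, 0.2, 0], "turn": [0, 0, 0], "gripper": 1}
    - {"delta_pos": [1, 0.2, 0], "turn": [0, 0, 0], "gripper": 1}
    - {"delta_pos": [1, 0.2, 0], "turn": [0, 0, 0], "gripper": 1}
    - {"delta_pos": [1, 0.2, 0], "turn": [0, 0, 0], "gripper": 1}

```text
t: 3.48
ee_pos: [0.5547, 0.0082, 0.2074]
orientation: [[-0.37, 0.929, -0.0], [0.929, 0.37, -0.0], [0.0, -0.0, -1.0]]
wrist_force: [-0.4, -0.1, 0.2]
gripper_width: 0.0871
```

```bash
python3 - <<'E'
from plan import *
f=.3747
c=cap('wrist','w1')
path([((.5291,.2,.2),down(f)),((.5291,.2696,.19),down(f))])
E
```

```text
[1.248, 0.315, 0.049] [-0.0, -0.0, 0.003]
[0.432, 0.17, 0.067] [0.0, 0.0, 0.0]
```

View pics/w1.png

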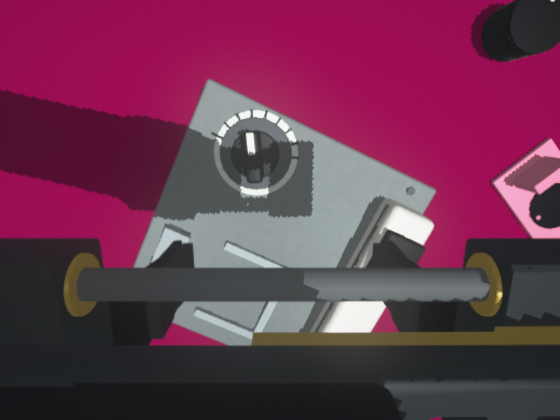

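```bash
python3 - <<'E'
from h import *
c=load('w1'); im=c['color'][:,:,::-1]
cv2.imwrite('pics/w1a.png',cv2.resize(im[70:260,130:330],None,fx=4,fy=3.1,interpolation=cv2.INTER_CUBIC) if 0 else cv2.resize(im[75:225,180:340],None,fx=4,fy=4,interpolation=cv2.INTER_CUBIC))
E
```

```text
(no output)
```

View pics/w1a.png

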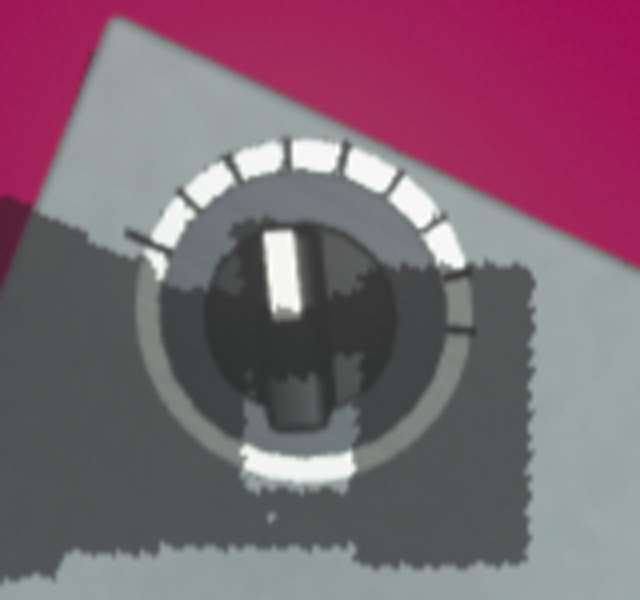

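arm_command:
  moves:
    - {"delta_pos": [0.25, 0.1, 0], "turn": [0, 0, 0], "gripper": 1}
    - {"delta_pos": [0.5, 0.2, 0], "turn": [0, 0, 0], "gripper": 1}
    - {"delta_pos": [0.75, 0.3, 0], "turn": [0, 0, 0], "gripper": 1}
    - {"delta_pos": [0.9, 0.3, 0], "turn": [0, 0, 0], "gripper": 1}
    - {"delta_pos": [0.9, 0.3, 0], "turn": [0, 0, 0], "gripper": 1}
    - {"delta_pos": [0.9, 0.3, 0], "turn": [0, 0, 0], "gripper": 1}
    - {"delta_pos": [0.9, 0.3, 0], "turn": [0, 0, 0], "gripper": 1}
    - {"delta_pos": [0.9, 0.3, 0], "turn": [0, 0, 0], "gripper": 1}
    - {"delta_pos": [0.9, 0.3, 0], "turn": [0, 0, 0], "gripper": 1}
    - {"delta_pos": [0.9, 0.3, 0], "turn": [0, 0, 0], "gripper": 1}

```text
t: 4.37
ee_pos: [0.5464, 0.1504, 0.2074]
orientation: [[-0.37, 0.929, -0.0], [0.929, 0.37, -0.0], [-0.0, -0.0, -1.0]]
wrist_force: [0.3, -0.5, -0.1]
gripper_width: 0.0866
```

```bash
python3 - <<'E'
from plan import *
f=.3747
c=cap('wrist','w2')
path([((.5291,.2696,.13),down(f))])
E
```

```text
[0.779, 0.188, 0.516] [-0.0, 0.0, 0.003]
```

View pics/w2.png

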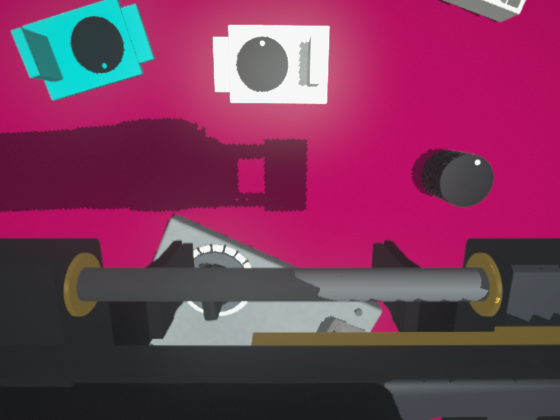

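```bash
python3 - <<'E'
from h import *
c=load('w2'); im=c['color'][:,:,::-1]
cv2.imwrite('pics/w2a.png',cv2.resize(im[15:115,200:340],None,fx=5,fy=5,interpolation=cv2.INTER_CUBIC))
E
```

```text
(no output)
```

View pics/w2a.png

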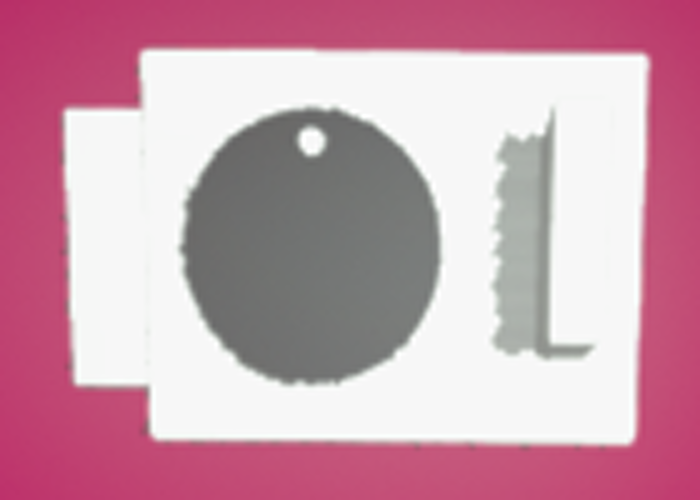

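```bash
python3 - <<'E'
from plan import *
from fit import rigid
np.set_printoptions(precision=4,suppress=True)
c=load('w2')
uv=lambda p,o,k:(o[0]+(p[0]+.5)/k-.5,o[1]+(p[1]+.5)/k-.5)
px=[(649,52),(636,444),(149,440),(139,48),(64,108),(74,386)]
mod=np.array([(55,35),(55,-35),(-40,-35),(-40,35),(-55,25),(-55,-25)])/1000
for z in (.006,):
    W=[pt(c,*uv(p,(200,15),5),z=z)[:2] for p in px]
    # image mirrored? check both
    a,t,r=rigid(mod,W); print(a,t,r*1000)
R=np.array([[np.cos(a),-np.sin(a)],[np.sin(a),np.cos(a)]]); f=R@[.04,0]+t; print('fin',f)
path([((*f,.11),down(a)),((*f,.014),down(a))])
E
```

```text
0.3720103184288156 [0.4931 0.2565] [0.1869 0.1696 0.4005 0.3181 0.4025 0.2979]
fin [0.5304 0.271 ]
[0.784, 0.199, 0.65] [-0.0, 0.0, 0.004]
[0.0, 0.0, 0.64] [0.0, 0.0, 0.0]
```

arm_command:
  moves:
    - {"delta_pos": [0.25, 0.06, 0.1], "turn": [0, 0, 0.004], "gripper": 1}
    - {"delta_pos": [0.5, 0.12, 0.2], "turn": [0, 0, 0.004], "gripper": 1}
    - {"delta_pos": [0.7, 0.199, 0.4], "turn": [0, 0, 0.004], "gripper": 1}
    - {"delta_pos": [0.784, 0.199, 0.6], "turn": [0, 0, 0.004], "gripper": 1}
    - {"delta_pos": [0.784, 0.199, 0.75], "turn": [0, 0, 0.004], "gripper": 0.6}
    - {"delta_pos": [0.784, 0.199, 0.85], "turn": [0, 0, 0.004], "gripper": 0.3}
    - {"delta_pos": [0.784, 0.199, 0.9], "turn": [0, 0, 0.004], "gripper": 0.1}
    - {"delta_pos": [0.784, 0.199, 0.9], "turn": [0, 0, 0.004], "gripper": 0.1}
    - {"delta_pos": [0.784, 0.199, 0.9], "turn": [0, 0, 0.004], "gripper": 0.1}
    - {"delta_pos": [0.784, 0.199, 0.9], "turn": [0, 0, 0.004], "gripper": 0.1}

```text
t: 5.25
ee_pos: [0.531, 0.2722, 0.074]
orientation: [[-0.364, 0.931, 0.002], [0.931, 0.364, 0.001], [-0.0, 0.002, -1.0]]
wrist_force: [0.2, 0.3, -0.0]
gripper_width: 0.0548
```

```bash
python3 - <<'E'
from plan import *
print(manip.read_state()['gripper_width'])
path([((.5304,.2710,.0145),down(.372))])
E
```

```text
0.05482634264162238
[-0.006, -0.007, 0.396] [0.001, 0.0, 0.001]
```

arm_command:
  moves:
    - {"delta_pos": [-0.006, -0.007, 0.1], "turn": [0.001, 0, 0.001], "gripper": 0.1}
    - {"delta_pos": [-0.006, -0.007, 0.2], "turn": [0.001, 0, 0.001], "gripper": 0.1}
    - {"delta_pos": [-0.006, -0.007, 0.3], "turn": [0.001, 0, 0.001], "gripper": 0.1}
    - {"delta_pos": [-0.006, -0.007, 0.37], "turn": [0.001, 0, 0.001], "gripper": 0.1}
    - {"delta_pos": [-0.006, -0.007, 0.396], "turn": [0.001, 0, 0.001], "gripper": 0.1}
    - {"delta_pos": [-0.006, -0.007, 0.396], "turn": [0.001, 0, 0.001], "gripper": -0.5}
    - {"delta_pos": [-0.006, -0.007, 0.396], "turn": [0.001, 0, 0.001], "gripper": -1}
    - {"delta_pos": [-0.006, -0.007, 0.396], "turn": [0.001, 0, 0.001], "gripper": -1}
    - {"delta_pos": [-0.006, -0.007, 0.396], "turn": [0.001, 0, 0.001], "gripper": -1}
    - {"delta_pos": [-0.006, -0.007, 0.396], "turn": [0.001, 0, 0.001], "gripper": -1}
  newtons: 45

```text
t: 6.08
ee_pos: [0.5296, 0.2711, 0.0138]
orientation: [[-0.363, 0.932, -0.001], [0.932, 0.363, -0.0], [-0.0, -0.001, -1.0]]
wrist_force: [0.5, -0.7, 0.0]
gripper_width: 0.0226
```

```bash
python3 - <<'E'
from plan import *
s=manip.read_state();print(s['gripper_width'],s['wrist_force'],s['moment'],s['ee_pos'])
E
```

```text
0.02255917395422843 [ 0.48375181 -0.7279389   0.02278911] [ 0.04465451 -0.06681312 -0.0041941 ] [0.52963397 0.27114115 0.01379772]
```

arm_command:
  moves:
    - {"delta_pos": [0, 0, 0], "turn": [0, 0, 0], "gripper": -1}
    - {"delta_pos": [0, 0, 0], "turn": [0, 0, 0], "gripper": -1}
    - {"delta_pos": [0, 0, 0], "turn": [0, 0, 0], "gripper": -1}
    - {"delta_pos": [0, 0, -0.03], "turn": [0, 0, 0], "gripper": -1}
    - {"delta_pos": [0, 0, -0.08], "turn": [0, 0, 0], "gripper": -1}
    - {"delta_pos": [0, 0, -0.18], "turn": [0, 0, 0], "gripper": -1}
    - {"delta_pos": [0, 0, -0.32], "turn": [0, 0, 0], "gripper": -1}
    - {"delta_pos": [0, 0, -0.48], "turn": [0, 0, 0], "gripper": -1}
    - {"delta_pos": [0, 0, -0.62], "turn": [0, 0, 0], "gripper": -1}
    - {"delta_pos": [0, 0, -0.75], "turn": [0, 0, 0], "gripper": -1}

```text
t: 6.92
ee_pos: [0.5296, 0.2714, 0.1284]
orientation: [[-0.364, 0.931, -0.0], [0.931, 0.364, -0.0], [-0.0, -0.0, -1.0]]
wrist_force: [0.5, 0.6, -1.8]
gripper_width: 0.0098
```

```bash
python3 - <<'E'
from plan import *
s=manip.read_state();print(s['gripper_width'],s['wrist_force'],s['moment'],s['ee_pos'])
cap('side','s2')
c=load('w1'); 
cv2.imwrite('pics/w1b.png',cv2.resize(c['color'][70:260,130:450,::-1],None,fx=2.5,fy=2.5,interpolation=cv2.INTER_CUBIC))
E
```

```text
0.009814355139369083 [ 0.51194101  0.58460215 -1.80664992] [ 0.03896801 -0.21883701 -0.01516201] [0.52960089 0.27142665 0.12837863]
```

View pics/s2.png

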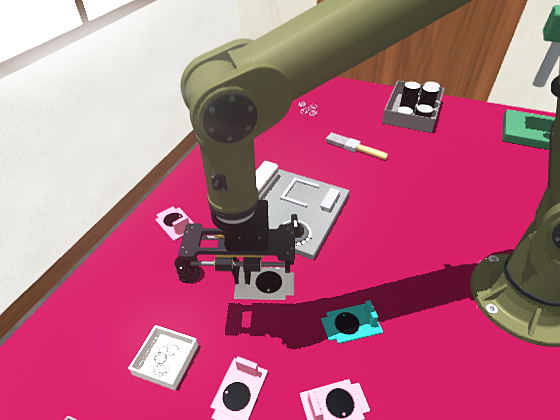

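View pics/w1b.png

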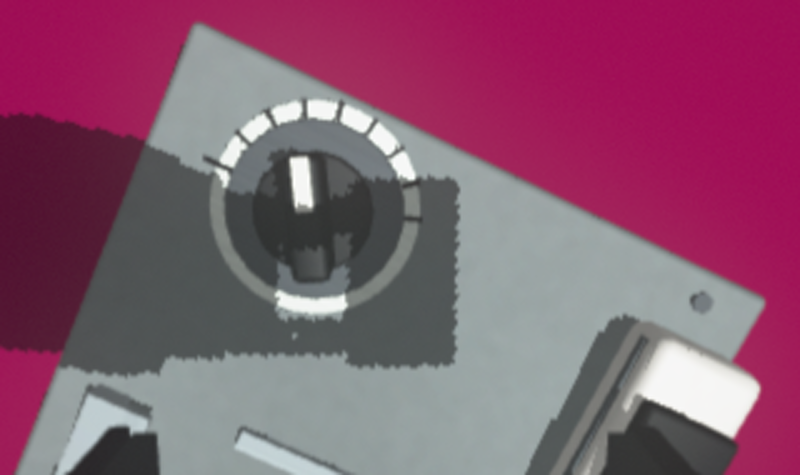

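The carrier is lifted and level (side, around (268,282)). In the wrist picture the mark stands at the third click. Next I refine the fixture from that picture.

```bash
python3 - <<'E'
from plan import *
from fit import rigid
np.set_printoptions(precision=4,suppress=True)
c=load('w1')
uv=lambda p,o,k:(o[0]+(p[0]+.5)/k-.5,o[1]+(p[1]+.5)/k-.5)
px=[(193,21),(768,299),(315.5,205.5)]
mod=np.array([(-90,135),(160,135),(-20,90)])/1000
W=[pt(c,*uv(p,(130,70),2.5),z=.0205)[:2] for p in px]
a,t,r=rigid(mod,W); print('fixture',a,t,r*1000)
R=np.array([[np.cos(a),-np.sin(a)],[np.sin(a),np.cos(a)]])
print('lipfoot',R@[-.057,-.05]+t,'rear',R@[.057,-.05]+t,'dial',R@[-.02,.09]+t)
# lip far-left outer corner z .035, guide front corners z .026
print(R.T@(pt(c,*uv((88,386),(130,70),2.5),z=.035)[:2]-t), R.T@(pt(c,*uv((151,409),(130,70),2.5),z=.035)[:2]-t))
print(R.T@(pt(c,*uv((243,427),(130,70),2.5),z=.026)[:2]-t))
print('mark tip/inner',R.T@(pt(c,*uv((300,153),(130,70),2.5),z=.064)[:2]-t),R.T@(pt(c,*uv((306,208),(130,70),2.5),z=.064)[:2]-t))
E
```

```text
fixture -0.060950175538035896 [ 0.5324 -0.059 ] [1.5807 1.2853 1.4066]
lipfoot [ 0.4725 -0.1054] rear [ 0.5863 -0.1124] dial [0.518  0.0321]
[-0.0717 -0.0089] [-0.0459 -0.0072]
[-0.01   -0.0022]
mark tip/inner [-0.0306  0.11  ] [-0.0213  0.0941]
```

```bash
cat > nest.py <<'E'
from plan import *
L=np.array([.4722,-.1063]); A=-.0605; SEAT=.020; H=.0138
def tcp(tx,tz,p,dy=0):
    c,s=np.cos(p),np.sin(p); vx=.095*c-H*s; vz=.095*s+H*c
    x=tx+vx; d=np.array([np.cos(A),np.sin(A)]); n=np.array([-d[1],d[0]])
    return np.array([*(L+d*x+n*dy),SEAT+tz+vz]), down(A,p)
E
python3 - <<'E'
from nest import *
print(tcp(.025,.012,.17))
path([((.55,.14,.128),down(.2)),((.57,.0,.128),down(0,.0)),tcp(.025,.05,.17),tcp(.025,.012,.17)])
E
```

```text
(array([ 0.58828307, -0.11333161,  0.06167339]), array([[ 6.04630992e-02,  9.83781574e-01,  1.68872819e-01],
       [ 9.98170433e-01, -5.95915096e-02, -1.02292892e-02],
       [ 1.14163114e-18,  1.69182349e-01, -9.85584767e-01]]))
[-0.869, -0.208, 0.029] [0.003, -0.0, 0.086]
[-0.941, -0.055, 0.0] [0.0, 0.0, 0.1]
[-0.756, 0.122, 0.189] [-0.085, -0.003, 0.03]
[-0.0, -0.043, 0.25] [0.0, 0.0, 0.0]
```

arm_command:
  moves:
    - {"delta_pos": [-0.05, -0.01, 0], "turn": [0, 0, 0.01], "gripper": -1}
    - {"delta_pos": [-0.15, -0.03, 0], "turn": [0, 0, 0.02], "gripper": -1}
    - {"delta_pos": [-0.28, -0.06, 0], "turn": [0, 0, 0.03], "gripper": -1}
    - {"delta_pos": [-0.42, -0.1, 0], "turn": [0, 0, 0.045], "gripper": -1}
    - {"delta_pos": [-0.56, -0.14, 0], "turn": [0, 0, 0.06], "gripper": -1}
    - {"delta_pos": [-0.68, -0.17, 0], "turn": [0, 0, 0.07], "gripper": -1}
    - {"delta_pos": [-0.78, -0.19, 0], "turn": [0, 0, 0.08], "gripper": -1}
    - {"delta_pos": [-0.84, -0.2, 0], "turn": [0, 0, 0.085], "gripper": -1}
    - {"delta_pos": [-0.87, -0.21, 0], "turn": [0, 0, 0.086], "gripper": -1}
    - {"delta_pos": [-0.87, -0.21, 0], "turn": [0, 0, 0.086], "gripper": -1}

```text
t: 7.8
ee_pos: [0.5474, 0.1365, 0.1252]
orientation: [[-0.197, 0.98, -0.003], [0.98, 0.197, -0.001], [-0.001, -0.003, -1.0]]
wrist_force: [-0.1, 1.0, -2.8]
gripper_width: 0.0097
```

arm_command:
  moves:
    - {"delta_pos": [-0.05, 0, 0], "turn": [0, 0, 0.01], "gripper": -1}
    - {"delta_pos": [-0.15, 0, 0], "turn": [0, 0, 0.02], "gripper": -1}
    - {"delta_pos": [-0.28, -0.01, 0], "turn": [0, 0, 0.03], "gripper": -1}
    - {"delta_pos": [-0.42, -0.02, 0], "turn": [0, 0, 0.045], "gripper": -1}
    - {"delta_pos": [-0.56, -0.03, 0], "turn": [0, 0, 0.06], "gripper": -1}
    - {"delta_pos": [-0.7, -0.04, 0], "turn": [0, 0, 0.075], "gripper": -1}
    - {"delta_pos": [-0.82, -0.05, 0], "turn": [0, 0, 0.09], "gripper": -1}
    - {"delta_pos": [-0.9, -0.05, 0], "turn": [0, 0, 0.1], "gripper": -1}
    - {"delta_pos": [-0.94, -0.05, 0], "turn": [0, 0, 0.1], "gripper": -1}
    - {"delta_pos": [-0.94, -0.05, 0], "turn": [0, 0, 0.1], "gripper": -1}

```text
t: 8.63
ee_pos: [0.5685, -0.0036, 0.1256]
orientation: [[0.003, 1.0, -0.002], [1.0, -0.003, -0.001], [-0.001, -0.002, -1.0]]
wrist_force: [0.2, 0.4, -2.5]
gripper_width: 0.01
```

```bash
python3 - <<'E'
from nest import *
path([tcp(.025,.05,.17),tcp(.025,.025,.17)])
E
```

```text
[-0.731, 0.134, 0.174] [-0.086, -0.002, 0.029]
[-0.0, -0.028, 0.164] [0.0, 0.0, 0.0]
```

arm_command:
  moves:
    - {"delta_pos": [-0.05, 0, 0], "turn": [-0.01, 0, 0.003], "gripper": -1}
    - {"delta_pos": [-0.14, 0.02, 0], "turn": [-0.02, 0, 0.006], "gripper": -1}
    - {"delta_pos": [-0.25, 0.05, 0], "turn": [-0.035, 0, 0.01], "gripper": -1}
    - {"delta_pos": [-0.37, 0.08, 0], "turn": [-0.05, 0, 0.015], "gripper": -1}
    - {"delta_pos": [-0.49, 0.11, 0.05], "turn": [-0.065, 0, 0.02], "gripper": -1}
    - {"delta_pos": [-0.6, 0.134, 0.09], "turn": [-0.08, 0, 0.025], "gripper": -1}
    - {"delta_pos": [-0.69, 0.134, 0.13], "turn": [-0.086, -0.002, 0.029], "gripper": -1}
    - {"delta_pos": [-0.731, 0.134, 0.16], "turn": [-0.086, -0.002, 0.029], "gripper": -1}
    - {"delta_pos": [-0.731, 0.134, 0.174], "turn": [-0.086, -0.002, 0.029], "gripper": -1}
    - {"delta_pos": [-0.731, 0.134, 0.174], "turn": [-0.086, -0.002, 0.029], "gripper": -1}

```text
t: 9.47
ee_pos: [0.5878, -0.1109, 0.0993]
orientation: [[0.058, 0.984, 0.168], [0.998, -0.057, -0.009], [0.001, 0.169, -0.986]]
wrist_force: [-0.0, 1.3, -2.0]
gripper_width: 0.01
```

```bash
python3 - <<'E'
from nest import *
for n in ['side','top','wrist']: cap(n,n+'3')
c=load('side3'); cv2.imwrite('pics/s3a.png',cv2.resize(c['color'][100:260,200:400,::-1],None,fx=4,fy=3.75,interpolation=cv2.INTER_CUBIC))
c=load('top3'); cv2.imwrite('pics/t3a.png',cv2.resize(c['color'][140:260,255:375,::-1],None,fx=5,fy=5,interpolation=cv2.INTER_CUBIC))
path([tcp(.025,.012,.17),tcp(.025,.001,.17)])
E
```

```text
[-0.023, -0.046, 0.253] [0.0, -0.001, 0.002]
[-0.0, -0.012, 0.072] [0.0, 0.0, 0.0]
```

View pics/s3a.png

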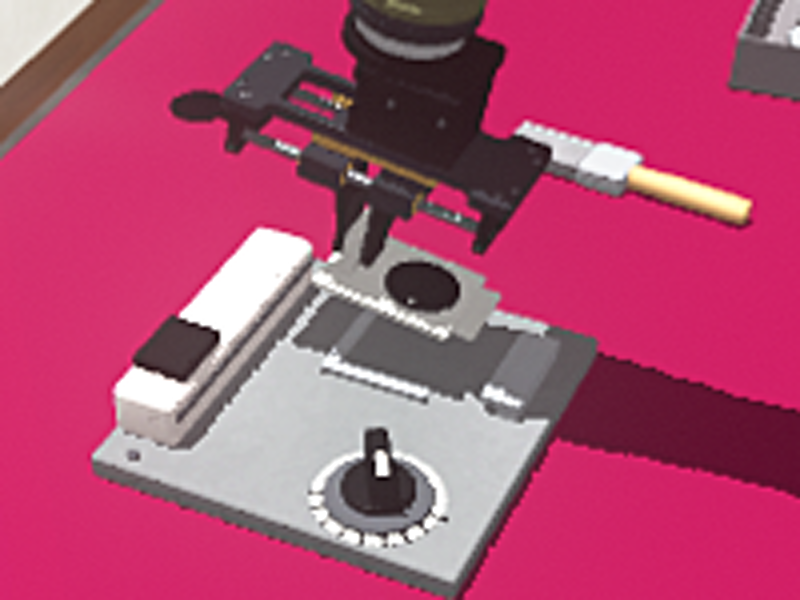

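View pics/t3a.png

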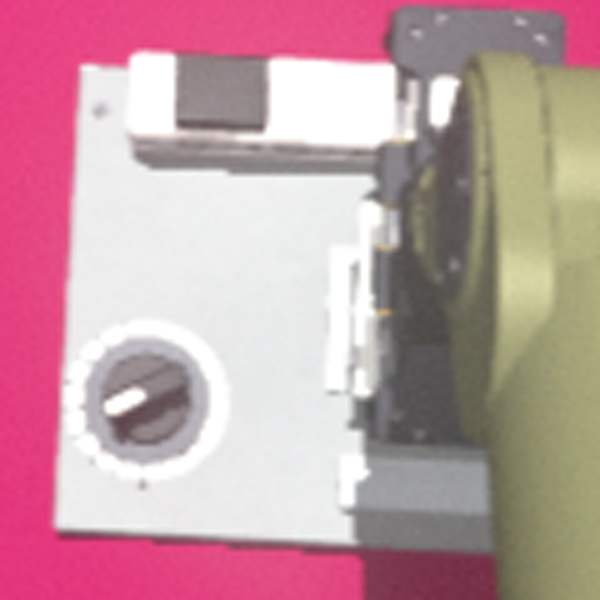

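View pics/wrist3.png

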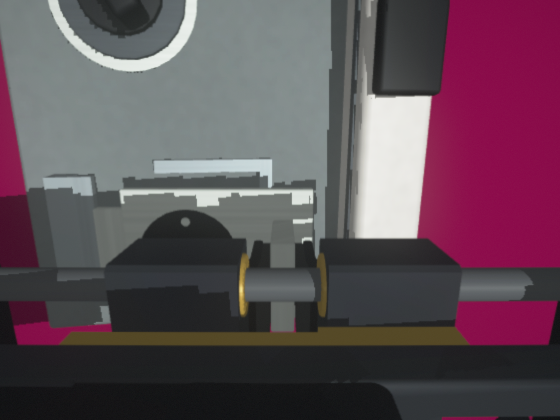

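The wrist view shows the nest's left guide at (154–272,160–172) and the carrier's left edge along y≈190. I'll compare both with the predictions.

```bash
python3 - <<'E'
from nest import *
np.set_printoptions(precision=4,suppress=True)
c=load('wrist3'); s=manip.read_state(); im=c['color'][:,:,::-1].copy()
k=3; o=(20,130); big=cv2.resize(im[130:330,20:340],None,fx=2.5,fy=2.5,interpolation=cv2.INTER_CUBIC)
R=s['orientation'];p=s['ee_pos']
# carrier axes: x=tool y, z=-tool z, y= tool x
C=np.c_[R[:,1],R[:,0],-R[:,2]]
def car(q): return p+C@(np.array(q)/1000-np.array([.04,0,H]))
def fix(q):
    d=np.array([np.cos(A),np.sin(A)]);n=np.array([-d[1],d[0]]); q=np.array(q)/1000; return np.array([*(L+d*q[0]+n*q[1]),.02+q[2]])
def dot(P,col):
    u,v=proj(c,P); cv2.circle(big,(round((u-20+.5)*2.5),round((v-130+.5)*2.5)),3,col,-1); return u,v
for q in [(55,35,6),(-40,35,6),(55,35,0),(-40,35,0),(-55,25,5),(-55,-25,5)]: print('car',q,dot(car(q),(0,255,0)))
for q in [(47,38,6),(114,38,6),(0,38,15),(12,38,15),(12,-38,15),(114,38,0),(47,38,0)]: print('fix',q,dot(fix(q),(0,0,255)))
cv2.imwrite('pics/w3a.png',big)
E
```

```text
car (55, 35, 6) (np.float64(312.43065168725553), np.float64(189.95973376506063))
car (-40, 35, 6) (np.float64(116.78621346130751), np.float64(190.25230007685354))
car (55, 35, 0) (np.float64(311.44959332772055), np.float64(187.6469720942034))
car (-40, 35, 0) (np.float64(122.16554243235333), np.float64(187.93372004255963))
car (-55, 25, 5) (np.float64(89.95364379380848), np.float64(209.73140236269785))
car (-55, -25, 5) (np.float64(102.80641603912767), np.float64(300.96952481610765))
fix (47, 38, 6) (np.float64(153.33651076588507), np.float64(174.1087762183858))
fix (114, 38, 6) (np.float64(259.01211422074533), np.float64(171.821360457092))
fix (0, 38, 15) (np.float64(67.24113821826114), np.float64(178.22660159827288))
fix (12, 38, 15) (np.float64(89.07589626714014), np.float64(177.71408385004997))
fix (12, -38, 15) (np.float64(104.5471952206893), np.float64(294.57073900168473))
fix (114, 38, 0) (np.float64(258.0618830192955), np.float64(170.57603436898836))
fix (47, 38, 0) (np.float64(154.9717293204704), np.float64(172.74788523766148))
```

View pics/w3a.png

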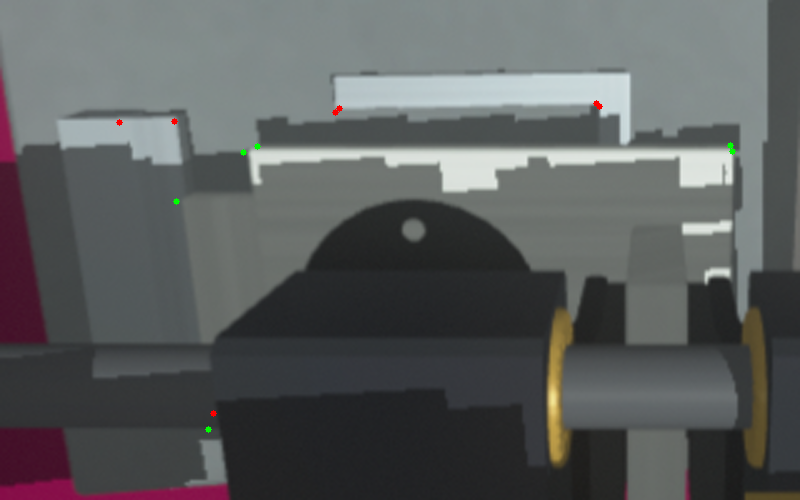

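```bash
python3 - <<'E'
from nest import *
np.set_printoptions(precision=4,suppress=True)
c=load('wrist3'); s=manip.read_state(); P=cloud(c)
R=s['orientation'];p=s['ee_pos'];C=np.c_[R[:,1],R[:,0],-R[:,2]]
Q=(P-p)@C+np.array([.04,0,H])
for u,v in [(105,215),(110,230),(130,200),(130,225),(160,200),(220,200),(240,205),(300,205)]:
    print((u,v),P[v,u],Q[v-1:v+2,u-1:u+2].reshape(-1,3).mean(0)*1000)
d=np.array([np.cos(A),np.sin(A)])
for u,v in [(60,185),(75,185),(90,190),(45,240),(60,250),(70,190),(200,166),(240,166),(220,150),(150,150)]: 
    w=P[v,u]; print('fx',(u,v),(w[:2]-L)@d*1000,(w[:2]-L)@[-d[1],d[0]]*1000,w[2]*1000)
E
```

```text
(105, 215) [ 0.5051 -0.0829  0.0765] [-48.1024  22.1457   4.4801]
(110, 230) [ 0.5062 -0.0908  0.0769] [-46.4225  14.3832   4.7294]
(130, 200) [ 0.519  -0.0757  0.0804] [-34.1136  30.1166   5.9092]
(130, 225) [ 0.5165 -0.0888  0.0783] [-35.6276  17.2634   5.5971]
(160, 200) [ 0.5333 -0.0768  0.0816] [-19.4137  30.0819   5.8514]
(220, 200) [ 0.5623 -0.0782  0.0877] [ 9.9672 30.0516  5.9111]
(240, 205) [ 0.5716 -0.0813  0.0894] [19.6399 27.4871  5.741 ]
(300, 205) [ 0.6004 -0.0828  0.0947] [49.0787 27.4111  5.5792]
fx (60, 185) -4.584847879199473 34.0535985281194 34.73704575932257
fx (75, 185) 3.005857255755901 33.55465594852854 33.16119994077005
fx (90, 190) 11.651456870322583 30.626734106002697 35.08563489760308
fx (45, 240) -25.27458946981707 -4.4048382397108305 18.73070226999529
fx (60, 250) -9.979497108571666 -6.0602970897151955 35.23994615394974
fx (70, 190) 0.3420736484347219 30.846202575615784 34.415825930266124
fx (200, 166) 76.02587608540861 42.4840519103101 25.337413583148894
fx (240, 166) 101.64028556556214 41.95218176784106 24.93951167587119
fx (220, 150) 89.10099975068984 52.030155336432365 19.29672912883354
fx (150, 150) 45.18518762348382 52.627440301621675 20.268676655249564
```

arm_command:
  moves:
    - {"delta_pos": [-0.01, -0.005, 0.02], "turn": [0, -0.001, 0.002], "gripper": -1}
    - {"delta_pos": [-0.023, -0.01, 0.06], "turn": [0, -0.001, 0.002], "gripper": -1}
    - {"delta_pos": [-0.023, -0.02, 0.1], "turn": [0, -0.001, 0.002], "gripper": -1}
    - {"delta_pos": [-0.023, -0.03, 0.15], "turn": [0, -0.001, 0.002], "gripper": -1}
    - {"delta_pos": [-0.023, -0.04, 0.2], "turn": [0, -0.001, 0.002], "gripper": -1}
    - {"delta_pos": [-0.023, -0.046, 0.24], "turn": [0, -0.001, 0.002], "gripper": -1}
    - {"delta_pos": [-0.023, -0.05, 0.28], "turn": [0, -0.001, 0.002], "gripper": -1}
    - {"delta_pos": [-0.023, -0.052, 0.29], "turn": [0, -0.001, 0.002], "gripper": -1}
    - {"delta_pos": [-0.023, -0.052, 0.29], "turn": [0, -0.001, 0.002], "gripper": -1}
    - {"delta_pos": [-0.023, -0.052, 0.29], "turn": [0, -0.001, 0.002], "gripper": -1}

```text
t: 10.45
ee_pos: [0.5879, -0.1148, 0.0556]
orientation: [[0.062, 0.984, 0.169], [0.998, -0.061, -0.012], [-0.001, 0.17, -0.986]]
wrist_force: [0.0, -0.2, -1.9]
gripper_width: 0.0095
```

```bash
python3 - <<'E'
from nest import *
print(manip.read_state()['wrist_force'])
path([tcp(.02,.0015,.17),tcp(.014,.0015,.17),tcp(.002,.0015,.17)])
E
```

```text
[ 0.02051131 -0.16257694 -1.91761513]
[0.01, -0.036, 0.024] [0.0, 0.001, -0.001]
[0.0, -0.039, -0.007] [0.0, 0.0, 0.0]
[0.0, -0.079, -0.014] [0.0, 0.0, 0.0]
```

arm_command:
  moves:
    - {"delta_pos": [0.01, -0.02, 0.015], "turn": [0, 0.001, -0.001], "gripper": -1}
    - {"delta_pos": [0.01, -0.036, 0.024], "turn": [0, 0.001, -0.001], "gripper": -1}
    - {"delta_pos": [0.01, -0.055, 0.021], "turn": [0, 0.001, -0.001], "gripper": -1}
    - {"delta_pos": [0.01, -0.075, 0.017], "turn": [0, 0.001, -0.001], "gripper": -1}
    - {"delta_pos": [0.01, -0.095, 0.013], "turn": [0, 0.001, -0.001], "gripper": -1}
    - {"delta_pos": [0.01, -0.115, 0.01], "turn": [0, 0.001, -0.001], "gripper": -1}
    - {"delta_pos": [0.01, -0.135, 0.007], "turn": [0, 0.001, -0.001], "gripper": -1}
    - {"delta_pos": [0.01, -0.15, 0.004], "turn": [0, 0.001, -0.001], "gripper": -1}
    - {"delta_pos": [0.01, -0.15, 0.004], "turn": [0, 0.001, -0.001], "gripper": -1}
    - {"delta_pos": [0.01, -0.15, 0.004], "turn": [0, 0.001, -0.001], "gripper": -1}

```text
t: 11.28
ee_pos: [0.5657, -0.1121, 0.0512]
orientation: [[0.06, 0.984, 0.169], [0.998, -0.059, -0.01], [0.0, 0.17, -0.985]]
wrist_force: [0.2, 0.3, -1.3]
gripper_width: 0.0099
```

```bash
python3 - <<'E'
from nest import *
s=manip.read_state();print(s['wrist_force'],s['moment'])
cap('side','s4');c=cap('wrist','w4')
c=load('side4') if 0 else load('s4'); cv2.imwrite('pics/s4a.png',cv2.resize(c['color'][150:250,230:390,::-1],None,fx=5,fy=5,interpolation=cv2.INTER_CUBIC))
path([tcp(.002,.001,.17),tcp(.002,.0005,.08),tcp(.002,.0,.0)])
E
```

```text
[ 0.17830596  0.29118801 -1.28996974] [0.00247376 0.14464584 0.04145968]
[0.0, -0.005, 0.003] [0.0, -0.0, 0.0]
[-0.0, 0.005, 0.061] [0.045, -0.0, -0.0]
[0.0, 0.005, 0.054] [0.04, -0.0, -0.0]
```

View pics/s4a.png

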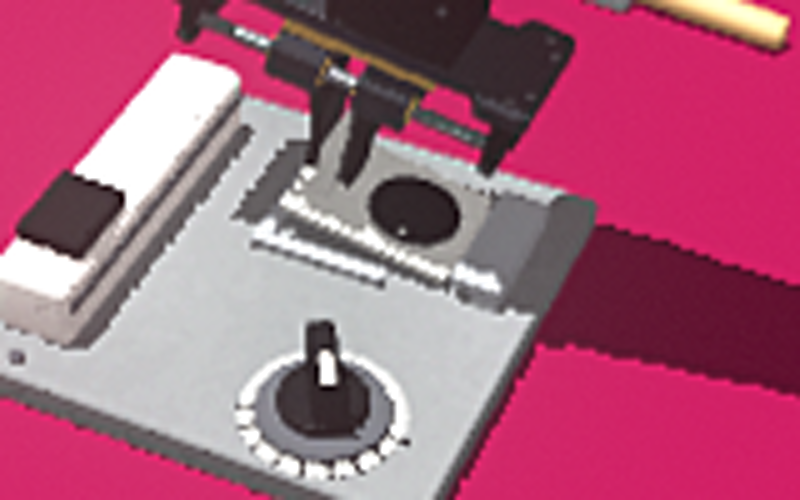

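View pics/w4.png

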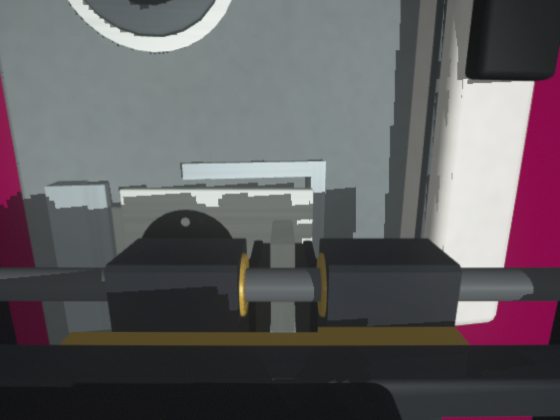

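```bash
python3 - <<'E'
from nest import *
s=manip.read_state()
for p in [.14,.11,.08,.05,.025,0]:
    P,R=tcp(.0024,.0005,p); d,t=delta(s['ee_pos'],s['orientation'],P,R); print(p,np.round(d,3),np.round(t,3))
E
```

```text
0.14 [ 0.    -0.     0.026] [ 0.015 -0.     0.   ]
0.11 [0.    0.002 0.045] [ 0.03 -0.    0.  ]
0.08 [0.    0.003 0.064] [ 0.045 -0.     0.   ]
0.05 [0.    0.004 0.083] [ 0.06 -0.    0.  ]
0.025 [0.    0.004 0.099] [ 0.073 -0.     0.   ]
0 [0.    0.004 0.115] [ 0.085 -0.     0.   ]
```

arm_command:
  moves:
    - {"delta_pos": [0, 0, 0.016], "turn": [0.008, 0, 0], "gripper": -1}
    - {"delta_pos": [0, 0, 0.026], "turn": [0.015, 0, 0], "gripper": -1}
    - {"delta_pos": [0, 0.001, 0.036], "turn": [0.023, 0, 0], "gripper": -1}
    - {"delta_pos": [0, 0.002, 0.045], "turn": [0.03, 0, 0], "gripper": -1}
    - {"delta_pos": [0, 0.003, 0.064], "turn": [0.045, 0, 0], "gripper": -1}
    - {"delta_pos": [0, 0.004, 0.083], "turn": [0.06, 0, 0], "gripper": -1}
    - {"delta_pos": [0, 0.004, 0.091], "turn": [0.067, 0, 0], "gripper": -1}
    - {"delta_pos": [0, 0.004, 0.099], "turn": [0.073, 0, 0], "gripper": -1}
    - {"delta_pos": [0, 0.004, 0.099], "turn": [0.073, 0, 0], "gripper": -1}
    - {"delta_pos": [0, 0.004, 0.099], "turn": [0.073, 0, 0], "gripper": -1}

```text
t: 12.22
ee_pos: [0.5688, -0.112, 0.0363]
orientation: [[0.06, 0.998, 0.024], [0.998, -0.06, -0.001], [0.001, 0.024, -1.0]]
wrist_force: [-0.5, 0.8, -1.8]
gripper_width: 0.0094
```

```bash
python3 - <<'E'
from nest import *
s=manip.read_state();print(s['wrist_force'],s['moment'])
c=cap('wrist','w5')
for p,z in [(.025,0.0005),(0,.0005),(0,0),(0,-.001)]:
    P,R=tcp(.0024,z,p); d,t=delta(s['ee_pos'],s['orientation'],P,R); print(p,np.round(d,3),np.round(t,3))
E
```

```text
[-0.46641184  0.79986271 -1.79143239] [ 0.01508015 -0.08225938 -0.03457607]
0.025 [-0.001  0.002 -0.002] [-0.001 -0.     0.   ]
0 [-0.001  0.004  0.014] [ 0.012 -0.     0.   ]
0 [-0.001  0.004  0.017] [ 0.012 -0.     0.   ]
0 [-0.001  0.004  0.024] [ 0.012 -0.     0.   ]
```

View pics/w5.png

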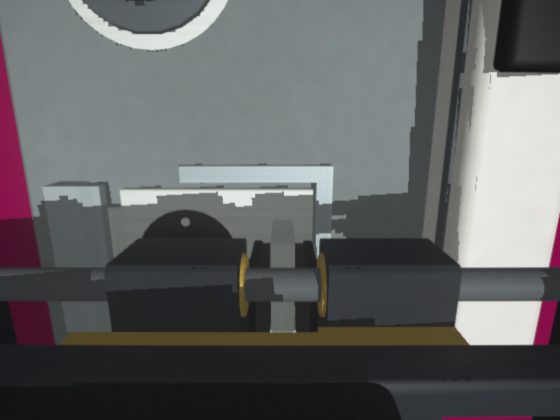

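The plate is inside the guides, with its end at column 313 and the rear stop's inner face at about 317. No contact force yet. Final lowering next.

arm_command:
  moves:
    - {"delta_pos": [0, 0.002, 0.006], "turn": [0.004, 0, 0], "gripper": -1}
    - {"delta_pos": [0, 0.003, 0.012], "turn": [0.008, 0, 0], "gripper": -1}
    - {"delta_pos": [0, 0.004, 0.017], "turn": [0.012, 0, 0], "gripper": -1}
    - {"delta_pos": [0, 0.004, 0.02], "turn": [0.012, 0, 0], "gripper": -1}
    - {"delta_pos": [0, 0.004, 0.022], "turn": [0.012, 0, 0], "gripper": -1}
    - {"delta_pos": [0, 0.004, 0.022], "turn": [0.012, 0, 0], "gripper": -1}
    - {"delta_pos": [0, 0.004, 0.022], "turn": [0.012, 0, 0], "gripper": -1}
    - {"delta_pos": [0, 0.004, 0.022], "turn": [0.012, 0, 0], "gripper": -1}
    - {"delta_pos": [0, 0.004, 0.022], "turn": [0.012, 0, 0], "gripper": -1}
    - {"delta_pos": [0, 0.004, 0.022], "turn": [0.012, 0, 0], "gripper": -1}

```text
t: 13.1
ee_pos: [0.5697, -0.1122, 0.0335]
orientation: [[0.06, 0.998, 0.001], [0.998, -0.06, 0.0], [0.0, 0.001, -1.0]]
wrist_force: [0.6, 0.1, -0.4]
gripper_width: 0.0096
```

```bash
python3 - <<'E'
from nest import *
s=manip.read_state();print(s['wrist_force'],s['moment'],s['ee_pos'][2]-.02-H)
E
```

```text
[ 0.63012921  0.06619    -0.412537  ] [-0.02159399 -0.20591846  0.02667871] -0.0003436172314932491
```

arm_command:
  moves:
    - {"delta_pos": [0, 0, 0.004], "turn": [0, 0, 0], "gripper": -1}
    - {"delta_pos": [0, 0, 0.008], "turn": [0, 0, 0], "gripper": -1}
    - {"delta_pos": [0, 0, 0.008], "turn": [0, 0, 0], "gripper": -1}
    - {"delta_pos": [0, 0, 0.008], "turn": [0, 0, 0], "gripper": -1}
    - {"delta_pos": [0, 0, 0.006], "turn": [0, 0, 0], "gripper": -0.6}
    - {"delta_pos": [0, 0, 0.003], "turn": [0, 0, 0], "gripper": -0.2}
    - {"delta_pos": [0, 0, 0], "turn": [0, 0, 0], "gripper": -0.2}
    - {"delta_pos": [0, 0, 0], "turn": [0, 0, 0], "gripper": -0.2}
    - {"delta_pos": [0, 0, 0], "turn": [0, 0, 0], "gripper": -0.2}
    - {"delta_pos": [0, 0, 0], "turn": [0, 0, 0], "gripper": -0.2}

```text
t: 13.93
ee_pos: [0.5694, -0.1122, 0.0331]
orientation: [[0.06, 0.998, 0.0], [0.998, -0.06, 0.0], [0.0, -0.0, -1.0]]
wrist_force: [-0.1, 0.1, -0.6]
gripper_width: 0.0335
```

arm_command:
  moves:
    - {"delta_pos": [0, 0, -0.05], "turn": [0, 0, 0], "gripper": -0.2}
    - {"delta_pos": [0, 0, -0.1], "turn": [0, 0, 0], "gripper": -0.2}
    - {"delta_pos": [0, 0, -0.2], "turn": [0, 0, 0], "gripper": -0.2}
    - {"delta_pos": [0, 0, -0.3], "turn": [0, 0, 0], "gripper": -0.2}
    - {"delta_pos": [0, 0, -0.45], "turn": [0, 0, 0], "gripper": -0.2}
    - {"delta_pos": [0, 0, -0.6], "turn": [0, 0, 0], "gripper": -0.2}
    - {"delta_pos": [0, 0, -0.75], "turn": [0, 0, 0], "gripper": -0.2}
    - {"delta_pos": [0, 0, -0.85], "turn": [0, 0, 0], "gripper": -0.2}
    - {"delta_pos": [0, 0, -0.85], "turn": [0, 0, 0], "gripper": -0.2}
    - {"delta_pos": [0, 0, -0.85], "turn": [0, 0, 0], "gripper": -0.2}

```text
t: 14.77
ee_pos: [0.5703, -0.1123, 0.1623]
orientation: [[0.06, 0.998, 0.003], [0.998, -0.06, -0.001], [-0.0, 0.003, -1.0]]
wrist_force: [-0.1, -1.0, -0.8]
gripper_width: 0.035
```

```bash
python3 - <<'E'
from nest import *
s=manip.read_state();print(s['wrist_force'],s['gripper_width'])
c=cap('wrist','w6'); cap('side','s6'); c=load('s6')
cv2.imwrite('pics/s6a.png',cv2.resize(c['color'][150:270,220:380,::-1],None,fx=5,fy=5,interpolation=cv2.INTER_CUBIC))
path([((.518,.0315,.12),down(.46))])
E
```

```text
[-0.10130814 -0.99433743 -0.75569744] 0.03495871885298254
[0.936, -0.396, 0.268] [-0.0, -0.0, -0.26]
```

View pics/w6.png

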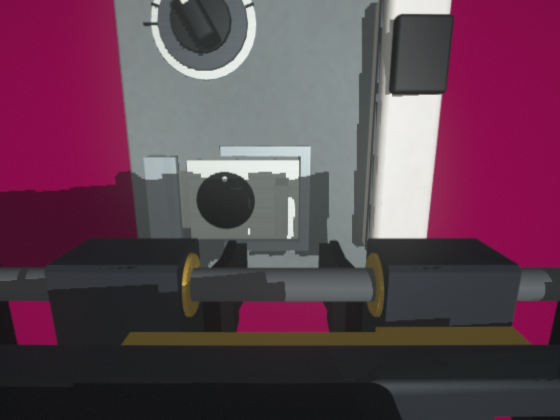

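View pics/s6a.png

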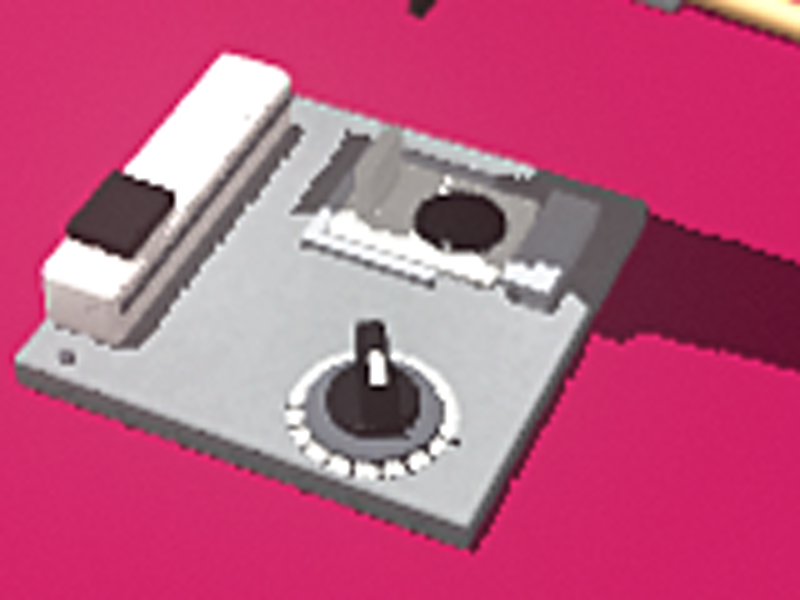

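```bash
cat > chk.py <<'E'
from nest import *
def chk(fn,col=(181,306),row=(150,236)):
    c=load(fn);P=cloud(c);d=np.array([np.cos(A),np.sin(A)]);n=np.array([-d[1],d[0]])
    q=P[row[0]:row[1],col[0]:col[1]].reshape(-1,3);x=(q[:,:2]-L)@d*1000;y=(q[:,:2]-L)@n*1000;z=q[:,2]*1000
    m=(np.abs(y)<34)&(x>18)&(x<111)&(z>22)&(z<31)
    B=np.c_[x[m]-60,y[m],np.ones(m.sum())];k=np.linalg.lstsq(B,z[m],rcond=None)[0];print('n',m.sum(),'slopes',k[:2],'z mid',k[2], 'resid',np.std(z[m]-B@k))
    for a in range(20,112,15):
        w=m&(abs(x-a)<6); print(a,w.sum(),np.round(np.median(z[w]),2) if w.sum() else None,end=' | ')
    print()
    # seat reference
    g=(P[...,2]>.015)&(P[...,2]<.023); X=(P[...,:2]-L)@d*1000;Y=(P[...,:2]-L)@n*1000
    g&=(Y>48)&(Y<75)&(X>10)&(X<130); print('seat z',np.median(P[...,2][g])*1000, 'slope', np.polyfit(X[g],P[...,2][g]*1000,1))
E
python3 -c "
from chk import *
chk('w6')"
```

```text
n 7214 slopes [-0.00561542 -0.00205343] z mid 26.072311697066947 resid 0.8915810556393874
20 643 25.54 | 35 1032 26.32 | 50 1032 26.61 | 65 1033 26.38 | 80 1029 25.69 | 95 471 25.7 | 110 623 25.65 | 
seat z 19.655413043062175 slope [7.18867474e-04 1.96082374e+01]
```

Plate top is at 25.7–26 mm over its length, 6 mm above the seat, so it lies flat. Now the dial.

arm_command:
  moves:
    - {"delta_pos": [0.1, -0.05, 0], "turn": [0, 0, -0.03], "gripper": 0.1}
    - {"delta_pos": [0.25, -0.1, 0], "turn": [0, 0, -0.07], "gripper": 0.1}
    - {"delta_pos": [0.4, -0.2, 0], "turn": [0, 0, -0.12], "gripper": 0.1}
    - {"delta_pos": [0.5, -0.3, 0], "turn": [0, 0, -0.17], "gripper": 0.1}
    - {"delta_pos": [0.5, -0.35, 0], "turn": [0, 0, -0.22], "gripper": 0.1}
    - {"delta_pos": [0.5, -0.35, 0], "turn": [0, 0, -0.26], "gripper": 0.1}
    - {"delta_pos": [0.5, -0.35, 0], "turn": [0, 0, -0.26], "gripper": 0.1}
    - {"delta_pos": [0.5, -0.35, 0], "turn": [0, 0, -0.26], "gripper": 0.1}
    - {"delta_pos": [0.5, -0.35, 0], "turn": [0, 0, -0.26], "gripper": 0.1}
    - {"delta_pos": [0.5, -0.35, 0], "turn": [0, 0, -0.26], "gripper": 0.1}

```text
t: 15.7
ee_pos: [0.5216, -0.0345, 0.1604]
orientation: [[-0.442, 0.897, -0.0], [0.897, 0.442, 0.001], [0.001, 0.0, -1.0]]
wrist_force: [-0.1, 0.2, -0.5]
gripper_width: 0.0481
```

```bash
python3 - <<'E'
from nest import *
c=cap('wrist','w7')
print([proj(c,[.518,.0315,z]) for z in (.064,.0205)])
cv2.imwrite('pics/w7a.png',cv2.resize(c['color'][0:240,100:420,::-1],None,fx=2.5,fy=2.5,interpolation=cv2.INTER_CUBIC))
E
```

```text
[(np.float64(317.487218033728), np.float64(129.5049699705811)), (np.float64(312.43317193038456), np.float64(128.05382751661062))]
```

View pics/w7a.png

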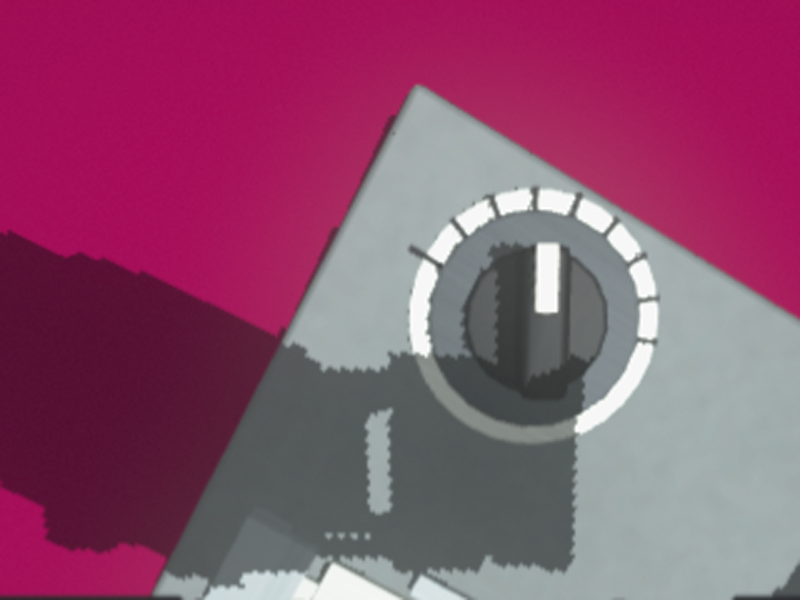

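```bash
python3 - <<'E'
from nest import *
c=load('w7')
f=lambda u,v,z:pt(c,100+(u+.5)/2.5-.5,(v+.5)/2.5-.5,z)
print(f(533.5,315,.0205),f(547,315,.064))
a,b=f(547,242,.064),f(547,388,.064);print(a,b,np.linalg.norm(a-b),np.arctan2(*(a-b)[1::-1]))
p=np.array([.518,.0327])
path([((*p,.16),down(.463)),((*p,.039),down(.463))])
E
```

```text
[0.51762199 0.03342964 0.0205    ] [0.51742646 0.03414758 0.064     ]
[0.50827957 0.05165383 0.064     ] [0.52693321 0.01596166 0.064     ] 0.04027268239226735 2.0523800263287155
[0.412, 0.176, 0.004] [0.0, -0.0, -0.002]
[0.0, 0.0, 0.807] [0.0, 0.0, 0.0]
```

arm_command:
  moves:
    - {"delta_pos": [0.1, 0.04, 0], "turn": [0, 0, -0.002], "gripper": 0.1}
    - {"delta_pos": [0.25, 0.1, 0], "turn": [0, 0, -0.002], "gripper": 0.1}
    - {"delta_pos": [0.38, 0.16, 0.04], "turn": [0, 0, -0.002], "gripper": 0.1}
    - {"delta_pos": [0.412, 0.176, 0.12], "turn": [0, 0, -0.002], "gripper": 0.1}
    - {"delta_pos": [0.412, 0.176, 0.22], "turn": [0, 0, -0.002], "gripper": 0.1}
    - {"delta_pos": [0.412, 0.176, 0.33], "turn": [0, 0, -0.002], "gripper": 0.1}
    - {"delta_pos": [0.412, 0.176, 0.4], "turn": [0, 0, -0.002], "gripper": 0.1}
    - {"delta_pos": [0.412, 0.176, 0.45], "turn": [0, 0, -0.002], "gripper": 0.1}
    - {"delta_pos": [0.412, 0.176, 0.45], "turn": [0, 0, -0.002], "gripper": 0.1}
    - {"delta_pos": [0.412, 0.176, 0.45], "turn": [0, 0, -0.002], "gripper": 0.1}

```text
t: 16.58
ee_pos: [0.5178, 0.0325, 0.0931]
orientation: [[-0.447, 0.895, -0.0], [0.895, 0.447, 0.001], [0.001, -0.0, -1.0]]
wrist_force: [-0.5, -0.2, 0.3]
gripper_width: 0.0479
```

```bash
python3 - <<'E'
from nest import *
path([((.518,.0325,.0392),down(.463))])
c=cap('wrist','w8'); cap('side','s8')
E
```

```text
[-0.001, 0.001, 0.36] [-0.0, -0.0, 0.0]
```

View pics/w8.png

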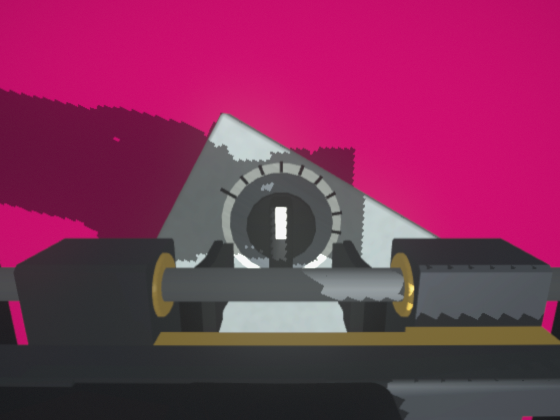

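View pics/s8.png

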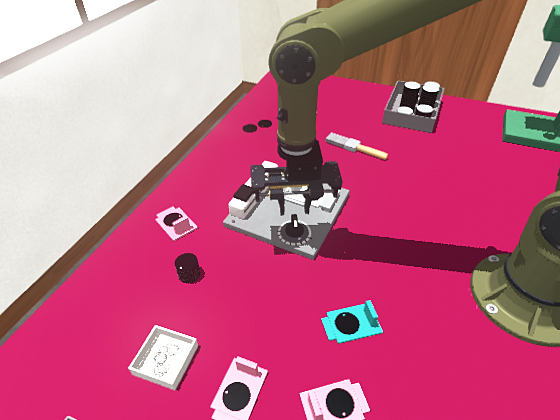

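arm_command:
  moves:
    - {"delta_pos": [0, 0, 0.1], "turn": [0, 0, 0], "gripper": 0.1}
    - {"delta_pos": [0, 0, 0.2], "turn": [0, 0, 0], "gripper": 0.1}
    - {"delta_pos": [0, 0, 0.3], "turn": [0, 0, 0], "gripper": 0.1}
    - {"delta_pos": [0, 0, 0.35], "turn": [0, 0, 0], "gripper": 0}
    - {"delta_pos": [0, 0, 0.36], "turn": [0, 0, 0], "gripper": -0.3}
    - {"delta_pos": [0, 0, 0.36], "turn": [0, 0, 0], "gripper": -1}
    - {"delta_pos": [0, 0, 0.36], "turn": [0, 0, 0], "gripper": -1}
    - {"delta_pos": [0, 0, 0.36], "turn": [0, 0, 0], "gripper": -1}
    - {"delta_pos": [0, 0, 0.36], "turn": [0, 0, 0], "gripper": -1}
    - {"delta_pos": [0, 0, 0.36], "turn": [0, 0, 0], "gripper": -1}
  newtons: 25

```text
t: 17.52
ee_pos: [0.5169, 0.0321, 0.0399]
orientation: [[-0.447, 0.894, -0.002], [0.894, 0.447, -0.001], [-0.0, -0.002, -1.0]]
wrist_force: [-4.1, -1.0, 5.0]
gripper_width: 0.0142
```

```bash
python3 - <<'E'
from nest import *
s=manip.read_state();print(s['wrist_force'],s['moment'],s['gripper_width'],s['ee_pos'])
E
```

```text
[-4.13707572 -1.02257628  5.0494613 ] [-0.39161878  0.76217712 -0.01351316] 0.014154169400785082 [0.51692399 0.03209922 0.03987246]
```

arm_command:
  moves:
    - {"delta_pos": [0, 0, 0], "turn": [0, 0, -0.03], "gripper": -1}
    - {"delta_pos": [0, 0, 0], "turn": [0, 0, -0.07], "gripper": -1}
    - {"delta_pos": [0, 0, 0], "turn": [0, 0, -0.11], "gripper": -1}
    - {"delta_pos": [0, 0, 0], "turn": [0, 0, -0.15], "gripper": -1}
    - {"delta_pos": [0, 0, 0], "turn": [0, 0, -0.19], "gripper": -1}
    - {"delta_pos": [0, 0, 0], "turn": [0, 0, -0.23], "gripper": -1}
    - {"delta_pos": [0, 0, 0], "turn": [0, 0, -0.27], "gripper": -1}
    - {"delta_pos": [0, 0, 0], "turn": [0, 0, -0.31], "gripper": -1}
    - {"delta_pos": [0, 0, 0], "turn": [0, 0, -0.34], "gripper": -1}
    - {"delta_pos": [0, 0, 0], "turn": [0, 0, -0.36], "gripper": -1}

```text
t: 18.35
ee_pos: [0.5164, 0.0315, 0.0399]
orientation: [[-0.927, 0.375, -0.003], [0.375, 0.927, -0.002], [0.002, -0.003, -1.0]]
wrist_force: [-5.9, -2.9, 6.8]
gripper_width: 0.0137
```

```bash
python3 - <<'E'
from nest import *
s=manip.read_state();y=s['orientation'][:,1];print(s['wrist_force'],s['moment'],s['gripper_width'],np.arctan2(y[1],y[0]), 'dial', 1.047-(np.arctan2(y[1],y[0])-.463))
E
```

```text
[-5.89806316 -2.93141427  6.7798851 ] [-0.53731977  1.13406667 -0.03389711] 0.013715449085649301 1.1860379128534364 dial 0.3239620871465636
```

arm_command:
  moves:
    - {"delta_pos": [0.004, -0.005, -0.003], "turn": [0, 0, -0.02], "gripper": -1}
    - {"delta_pos": [0.007, -0.01, -0.005], "turn": [0, 0, -0.05], "gripper": -1}
    - {"delta_pos": [0.007, -0.01, -0.005], "turn": [0, 0, -0.08], "gripper": -1}
    - {"delta_pos": [0.007, -0.01, -0.005], "turn": [0, 0, -0.11], "gripper": -1}
    - {"delta_pos": [0.007, -0.01, -0.005], "turn": [0, 0, -0.13], "gripper": -1}
    - {"delta_pos": [0.007, -0.01, -0.005], "turn": [0, 0, -0.15], "gripper": -1}
    - {"delta_pos": [0.007, -0.01, -0.005], "turn": [0, 0, -0.165], "gripper": -1}
    - {"delta_pos": [0.007, -0.01, -0.005], "turn": [0, 0, -0.175], "gripper": -1}
    - {"delta_pos": [0.007, -0.01, -0.005], "turn": [0, 0, -0.185], "gripper": -1}
    - {"delta_pos": [0.007, -0.01, -0.005], "turn": [0, 0, -0.185], "gripper": -1}

```text
t: 19.18
ee_pos: [0.5161, 0.0311, 0.04]
orientation: [[-1.0, 0.018, -0.0], [0.018, 1.0, -0.0], [0.0, -0.0, -1.0]]
wrist_force: [0.2, -2.0, -2.9]
gripper_width: 0.0142
```

```bash
python3 - <<'E'
from nest import *
s=manip.read_state();y=s['orientation'][:,1];print(s['wrist_force'],s['moment'],s['gripper_width'],s['ee_pos'],np.arctan2(y[1],y[0]), 'dial', 1.047-(np.arctan2(y[1],y[0])-.463))
c=cap('wrist','w9');cv2.imwrite('pics/w9a.png',cv2.resize(c['color'][100:310,150:420,::-1],None,fx=2.8,fy=2.8,interpolation=cv2.INTER_CUBIC))
E
```

```text
[ 0.22427173 -1.9964735  -2.90713171] [-0.3896424  -0.15476574 -0.58004352] 0.01420182382517877 [0.51609921 0.03112207 0.03995351] 1.552990007801971 dial -0.04299000780197093
```

View pics/w9a.png

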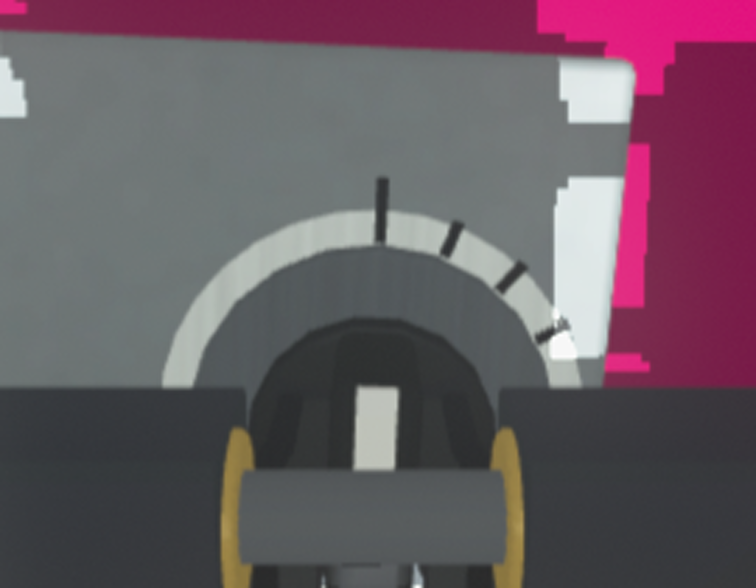

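The mark points at the long scale mark, and the moment has risen to 0.58 N·m, so this is the end stop. Now clockwise by 1.396 rad.

arm_command:
  moves:
    - {"delta_pos": [0, 0, 0], "turn": [0, 0, 0.03], "gripper": -1}
    - {"delta_pos": [0, 0, 0], "turn": [0, 0, 0.07], "gripper": -1}
    - {"delta_pos": [0, 0, 0], "turn": [0, 0, 0.11], "gripper": -1}
    - {"delta_pos": [0, 0, 0], "turn": [0, 0, 0.15], "gripper": -1}
    - {"delta_pos": [0, 0, 0], "turn": [0, 0, 0.19], "gripper": -1}
    - {"delta_pos": [0, 0, 0], "turn": [0, 0, 0.23], "gripper": -1}
    - {"delta_pos": [0, 0, 0], "turn": [0, 0, 0.27], "gripper": -1}
    - {"delta_pos": [0, 0, 0], "turn": [0, 0, 0.31], "gripper": -1}
    - {"delta_pos": [0, 0, 0], "turn": [0, 0, 0.35], "gripper": -1}
    - {"delta_pos": [0, 0, 0], "turn": [0, 0, 0.38], "gripper": -1}

```text
t: 20.07
ee_pos: [0.5164, 0.0319, 0.0399]
orientation: [[-0.711, 0.703, 0.001], [0.703, 0.711, 0.0], [-0.0, 0.001, -1.0]]
wrist_force: [1.8, -1.4, -4.9]
gripper_width: 0.0136
```

```bash
python3 - <<'E'
from nest import *
s=manip.read_state();y=s['orientation'][:,1];print(s['wrist_force'],s['moment'],s['gripper_width'],s['ee_pos'],np.arctan2(y[1],y[0]), 'dial', 1.047-(np.arctan2(y[1],y[0])-.463))
E
```

```text
[ 1.79269591 -1.43978069 -4.91084516] [-0.3074455  -0.39986554  0.0122626 ] 0.01361895230522571 [0.51643684 0.03191788 0.03993633] 0.7911980183944003 dial 0.7188019816055997
```

arm_command:
  moves:
    - {"delta_pos": [0, 0, 0], "turn": [0, 0, 0.03], "gripper": -1}
    - {"delta_pos": [0, 0, 0], "turn": [0, 0, 0.07], "gripper": -1}
    - {"delta_pos": [0, 0, 0], "turn": [0, 0, 0.11], "gripper": -1}
    - {"delta_pos": [0, 0, 0], "turn": [0, 0, 0.16], "gripper": -1}
    - {"delta_pos": [0, 0, 0], "turn": [0, 0, 0.21], "gripper": -1}
    - {"delta_pos": [0, 0, 0], "turn": [0, 0, 0.26], "gripper": -1}
    - {"delta_pos": [0, 0, 0], "turn": [0, 0, 0.31], "gripper": -1}
    - {"delta_pos": [0, 0, 0], "turn": [0, 0, 0.34], "gripper": -1}
    - {"delta_pos": [0, 0, 0], "turn": [0, 0, 0.34], "gripper": -1}
    - {"delta_pos": [0, 0, 0], "turn": [0, 0, 0.34], "gripper": -1}

```text
t: 20.9
ee_pos: [0.5172, 0.0323, 0.04]
orientation: [[-0.116, 0.993, 0.002], [0.993, 0.116, 0.001], [0.001, 0.002, -1.0]]
wrist_force: [5.2, -1.5, -9.3]
gripper_width: 0.0134
```

```bash
python3 - <<'E'
from nest import *
s=manip.read_state();y=s['orientation'][:,1];print(s['wrist_force'],s['moment'],s['gripper_width'],s['ee_pos'],np.arctan2(y[1],y[0]), 'dial', 1.047-(np.arctan2(y[1],y[0])-.463))
c=cap('wrist','w10');cv2.imwrite('pics/w10a.png',cv2.resize(c['color'][100:310,150:420,::-1],None,fx=2.8,fy=2.8,interpolation=cv2.INTER_CUBIC))
E
```

```text
[ 5.21176223 -1.4854788  -9.2882048 ] [-0.13833675 -1.28653582 -0.01220366] 0.013431258940289036 [0.51717917 0.0322839  0.03998207] 0.11675457873262023 dial 1.3932454212673797
```

View pics/w10a.png

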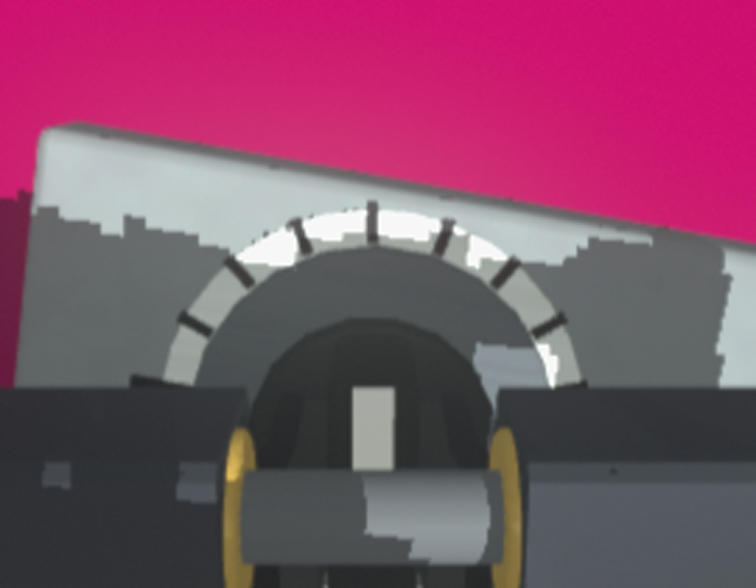

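The mark lines up with the fourth short mark after the long one (at (372,222)), moment about zero. Release and withdraw.

arm_command:
  moves:
    - {"delta_pos": [0, 0, 0], "turn": [0, 0, 0], "gripper": -0.6}
    - {"delta_pos": [0, 0, 0], "turn": [0, 0, 0], "gripper": -0.2}
    - {"delta_pos": [0, 0, 0], "turn": [0, 0, 0], "gripper": 0}
    - {"delta_pos": [0, 0, 0], "turn": [0, 0, 0], "gripper": 0}
    - {"delta_pos": [0, 0, 0], "turn": [0, 0, 0], "gripper": 0}
    - {"delta_pos": [0, 0, -0.1], "turn": [0, 0, 0], "gripper": 0}
    - {"delta_pos": [0, 0, -0.25], "turn": [0, 0, 0], "gripper": 0}
    - {"delta_pos": [0, 0, -0.45], "turn": [0, 0, 0], "gripper": 0}
    - {"delta_pos": [0, 0, -0.65], "turn": [0, 0, 0], "gripper": 0}
    - {"delta_pos": [0, 0, -0.8], "turn": [0, 0, 0], "gripper": 0}

```text
t: 21.78
ee_pos: [0.5167, 0.0322, 0.1626]
orientation: [[-0.114, 0.993, 0.002], [0.993, 0.114, 0.0], [0.0, 0.002, -1.0]]
wrist_force: [1.4, -0.1, 0.3]
gripper_width: 0.0435
```

arm_command:
  moves:
    - {"delta_pos": [-0.2, -0.02, -0.05], "turn": [0, 0, 0], "gripper": 0}
    - {"delta_pos": [-0.4, -0.05, -0.1], "turn": [0, 0, 0], "gripper": 0}
    - {"delta_pos": [-0.6, -0.07, -0.2], "turn": [0, 0, 0], "gripper": 0}
    - {"delta_pos": [-0.8, -0.1, -0.3], "turn": [0, 0, 0], "gripper": 0}
    - {"delta_pos": [-1, -0.1, -0.4], "turn": [0, 0, 0], "gripper": 0}
    - {"delta_pos": [-1, -0.1, -0.4], "turn": [0, 0, 0], "gripper": 0}
    - {"delta_pos": [-1, -0.1, -0.4], "turn": [0, 0, 0], "gripper": 0}
    - {"delta_pos": [-1, -0.1, -0.4], "turn": [0, 0, 0], "gripper": 0}
    - {"delta_pos": [-1, -0.1, -0.4], "turn": [0, 0, 0], "gripper": 0}
    - {"delta_pos": [-1, -0.1, -0.4], "turn": [0, 0, 0], "gripper": 0}

```text
t: 22.62
ee_pos: [0.5181, -0.1172, 0.2195]
orientation: [[-0.116, 0.993, -0.001], [0.993, 0.116, 0.001], [0.001, -0.001, -1.0]]
wrist_force: [1.0, -0.3, -0.8]
gripper_width: 0.0433
```

```bash
python3 - <<'E'
from nest import *
s=manip.read_state();print(s['wrist_force'],s['gripper_width'])
c=cap('wrist','w11');cap('side','s11');cap('top','t11')
c=load('s11');cv2.imwrite('pics/s11a.png',cv2.resize(c['color'][150:270,220:380,::-1],None,fx=5,fy=5,interpolation=cv2.INTER_CUBIC))
E
```

```text
[ 1.0100779  -0.2915255  -0.75717628] 0.04334572763347344
```

View pics/w11.png

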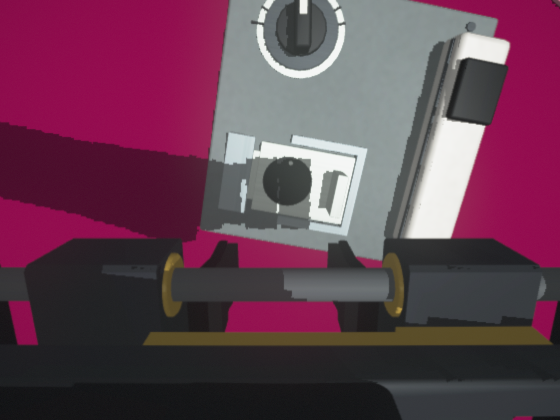

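View pics/s11a.png

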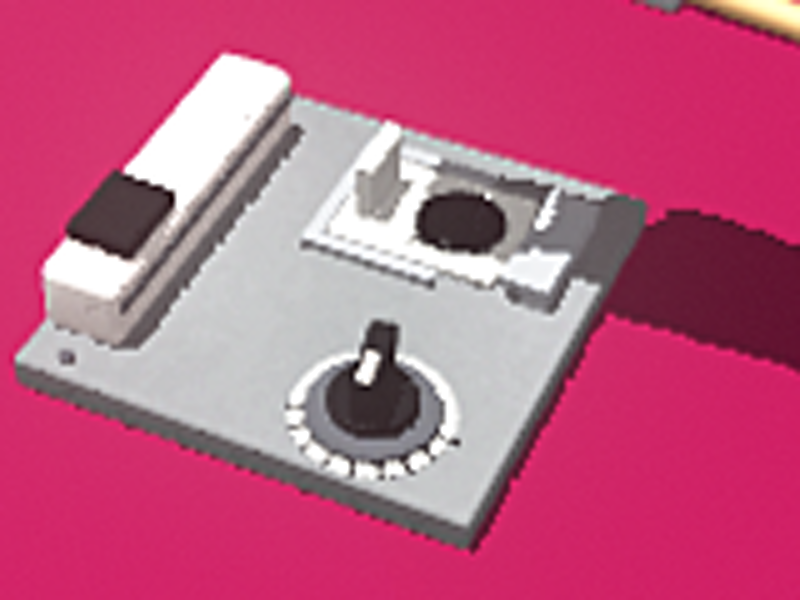

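View pics/t11.png

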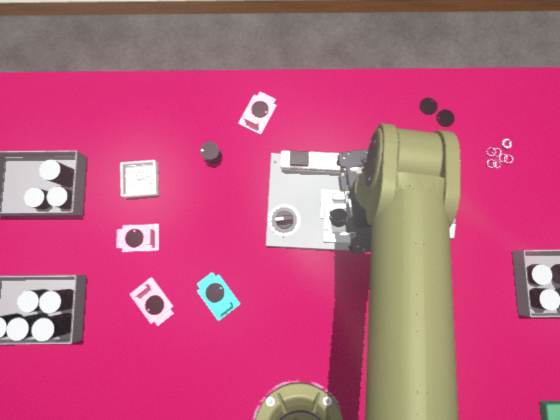

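```bash
python3 - <<'E'
from chk import *
chk('w11',(200,370),(130,245))
c=load('t11');cv2.imwrite('pics/t11a.png',cv2.resize(c['color'][195:245,260:310,::-1],None,fx=10,fy=10,interpolation=cv2.INTER_CUBIC))
c=load('w11');cv2.imwrite('pics/w11a.png',cv2.resize(c['color'][0:245,195:385,::-1],None,fx=4,fy=4,interpolation=cv2.INTER_CUBIC)[400:])
cv2.imwrite('pics/w11b.png',cv2.resize(c['color'][0:90,240:360,::-1],None,fx=6,fy=6,interpolation=cv2.INTER_CUBIC))
E
```

```text
n 5351 slopes [-3.14507705e-03  7.49618756e-05] z mid 26.13522692413621 resid 0.9729263437827113
20 515 25.56 | 35 795 26.4 | 50 788 26.63 | 65 786 26.4 | 80 776 25.75 | 95 495 25.8 | 110 154 25.81 | 
seat z 19.719889294371434 slope [5.89914124e-05 1.97116353e+01]
```

View pics/w11a.png

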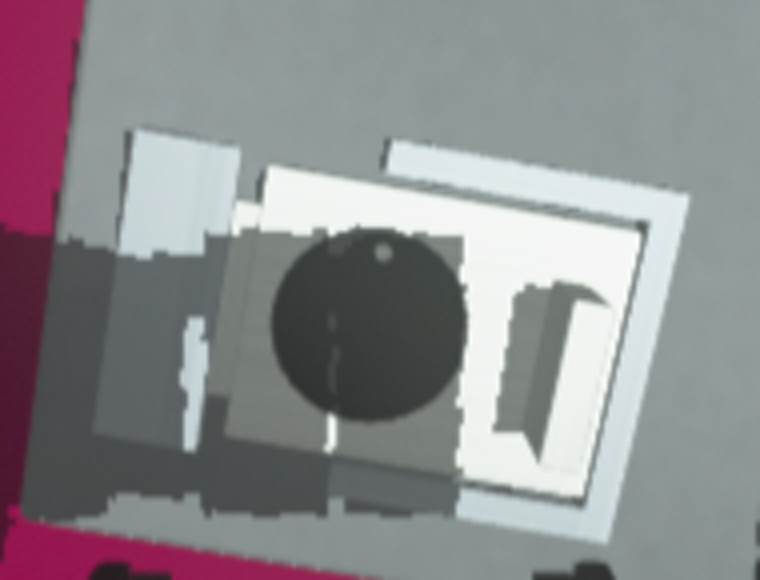

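View pics/t11a.png

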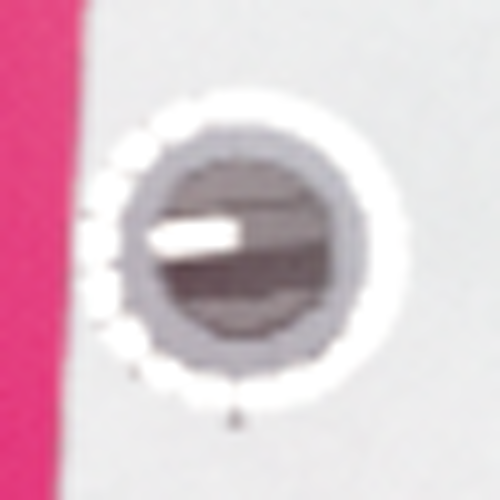

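View pics/w11b.png

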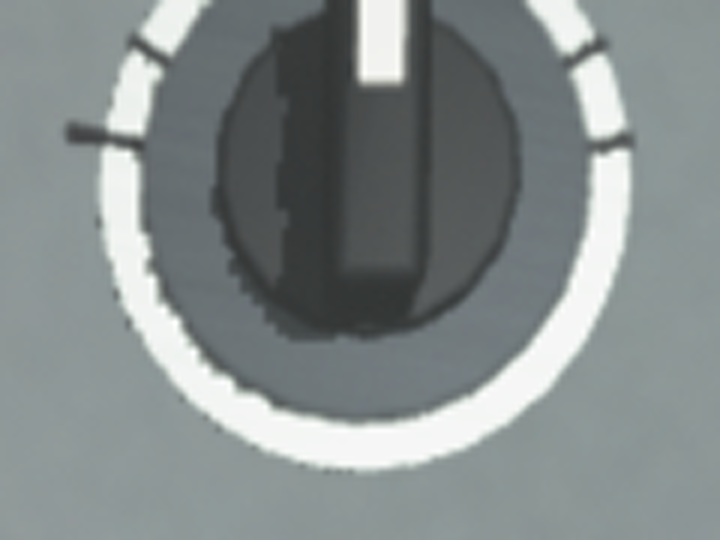

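```bash
python3 -c "
from cell import manip
print(manip.finish_job())"
```

```text
the job is handed in; nothing more can be done
None
```

The carrier is loaded flat in the nest with its tongue under the lip, and the depth dial is set four clicks clockwise from its end stop. I handed the job in at about 23 s of the 58 s allowed, with the gripper open and clear of everything.

- **Carrier:** I gripped it by the fin and slid the tongue under the lip with the fin end raised 0.17 rad. I then rotated it down and released it.
    - **Height:** the plate's top sits 25.6–25.8 mm above the bench, against a seat at 19.7 mm, which matches its 6 mm thickness. The readings around the middle are up to 0.9 mm higher because they include the blank.
    - **Position:** it lies between the guides, with a small gap to the rear stop.
- **Dial:** it started at the third click. I turned it back until the moment reached 0.58 N·m with the mark at the long scale mark, which confirmed the end stop. Then I turned it 1.39 rad clockwise and released it.
    - **Setting:** while still gripped, the mark lined up with the fourth short mark, and pictures taken after release agree.
- **Other objects:** in the last top view the stack of blanks, the ring tray and the look-alikes are where they were. The arm hid the brush in that view; the last side view shows part of it where it was, and the arm never went near it.
- **Disagreement:** the top and wrist cameras differed by 2–3 mm on the fixture and dial position. This showed only as a few newtons of side force while gripping the dial. No other check failed.

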